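# Load two blanks into angled drilling blocks

## Robot

A 6-joint arm with a two-finger parallel gripper is mounted at the origin on the work surface. World frame = base frame: x ahead of the robot, y to its left, z up, the work surface at z = 0. Lengths are in m, angles in rad, forces in N, time in s.
With the tool pointing down it reaches from about 0.35 to 0.925 m from the base axis. Payload 6.4 kg.
Tool frame: the origin (TCP) lies midway between the tips of the shut fingers; the grasp point (between the pads) lies tcp_to_grasp behind it (tcp_to_grasp is the distance from the TCP to the grasp point, in m); z points along the fingers, y is the line along which they close (so a half turn about z gives the same grasp; the last joint's range is limited). The gripper opens to 85 mm and grips with 20 to 120 N. Pads are 22 mm wide; open, the fingers measure 114 mm over their backs; the gripper's body (76 mm by 85 mm) begins 54 mm behind the grasp point. The pads swing forward as they close: fully open they stand 13 mm farther back than shut.
Start: joints at [0.931, 0.245, 1.558, -0, 1.339, -0.174], TCP at [0.292, 0.581, 0.207] pointing down, gripper open.
Joint ranges: [-3.13, 3.13], [-1.02, 2.26], [0.13, 2.54], [-0.95, 4.09], [0.21, 2.88], [-2.74, 2.74]. Speed limits (rad/s): [2.57, 2.57, 3.14, 3.14, 3.14, 3.14].

## Interface

Orientations are given as a unit quaternion [x, y, z, w].
In Python, from plant import state, read_camera, job_done, tcp_to_grasp gives the robot as it stands.
- The arm moves only by the tool arm_command, never from a script. Its argument "rows" is a list of rows, each an object of numbers: "tx", "ty", "tz": the shift along the world's x, y, z normalised to -1 to 1, where 1 is 10 cm; "wx", "wy", "wz": the turn, a rotation vector about the world's x, y, z normalised to -1 to 1, where 1 is pi/2 rad; "jaw": the opening, from -1 (shut) to 1 (fully open). In form: [{"tx": .., "ty": .., "tz": .., "wx": .., "wy": .., "wz": .., "jaw": ..}, ...]. A call has 1 to 20 rows; each row is the pose to reach, as a shift and turn from the pose commanded when the call began; what a row does not reach only later rows make up. A row lasts 1/12 s, in which the tool goes at most 41.7 mm and 7.16 degrees, less where a joint would pass 70% of its speed; a pose out of reach is approached as far as the arm can. A call with a number of a shift or a turn outside -1 to 1 is refused whole. A call with a gripper value outside its range is refused whole. The fingers move at their own pace and stop on an object; "grip_force" is the grip in N (left out, the last holds). Time passes only in rows, so rows that repeat a pose let the fingers close. It gives the time, the measured TCP pose, the force, the opening and the grip force at its end, in the units of the state.
- state(): the state, without advancing time (a new reading comes with each control period).
- read_camera(name): name is "scene" or "top"; returns a dict with "pixels" (420x560x3 uint8, red, green, blue), "intrinsics" (3x3 intrinsics, pixels), "D" ([k1, k2, p1, p2, k3] as OpenCV has them; the pictures are not rectified), "position" and "orientation" of the camera in the world. Camera axes: x right, y down, z forward; pixel columns grow to the right and rows downward; lengths in m; the calibration is good to about 2 mm. A picture is of the moment at which its call begins. There is no depth.
- job_done(): hands the job in; it is judged then, once.
The state is a dict: "t": time; "qpos": joint angles; "dq": joint speeds; "joint_torque": joint torques, N m; "eef_pos": TCP position; "orientation": TCP orientation; "contact_force": force on the tool from outside, world axes, zero at the start; "moment": the same for the moment, N m; "gripper_width": opening from 0.0 (shut) to 1.0 (fully open); "finger_force": force on a finger pad.
Only numpy, scipy, OpenCV 4.12 (cv2) and the standard library are available. Lean on these libraries where they do the work, as an engineer would, in place of code of your own. Each camera call takes 0.05 s, during which the arm holds its last target. There are 200 camera calls.

## Task

One by one, drop the round and the square wooden blank, lower end first, into the angled drilling blocks whose bores fit them. Their stiff bottom pads hold them proud, so press each blank down along its bore firmly (about 20 N, never more than 60 N) until it stops and is fully home, then let go. Leave the third, already loaded block alone and do not knock over or push away the jar or the glue bottle.

Things in the scene. Friction and masses are not known exactly. Their poses are not given: they have to be found in the camera images.
- round_blank: loose round wooden blank, a plain cylinder 42 mm in diameter and 100 mm long, about 0.08 to 0.15 kg, standing upright on the table. Origin: centre of its lower end; z up along its length
- square_blank: loose square wooden blank, 38 x 38 mm and 100 mm long, about 0.08 to 0.15 kg, standing upright on the table. Origin: centre of its lower end; z up along its length, x and y square to its sides
- round_bore: fixed grey angled block, 90 x 90 mm, 88 mm long along its bore, on a dark stand (foot 135 x 100 x 10 mm). Origin: centre of the block's underside; z runs up the bore axis, leaning 24 degrees from vertical roughly towards the robot; y is level. Upper face at z = 88 mm, bore mouth in its middle (4 mm chamfer). Bore: round, 45 mm in diameter, 70 mm deep to the seat
- square_bore: fixed grey angled block, 90 x 90 mm, 88 mm long along its bore, on a dark stand (foot 135 x 100 x 10 mm). Origin: centre of the block's underside; z runs up the bore axis, leaning 24 degrees from vertical roughly towards the robot; y is level. Upper face at z = 88 mm, bore mouth in its middle (4 mm chamfer). Bore: square, 41 x 41 mm, sides along x and y, 70 mm deep to the seat
- round_seat: fixed point on the round bore's axis, 18 mm above its underside, where the blank's lower end belongs; axes as the block. The bore's bottom is a steel pad, held by about 8 N of friction 16 to 30 mm (unknown) above its end stop: a dropped blank rests that much proud and must be pushed along until the pad meets its rubber-cushioned end stop (8 N/mm); then 30 mm of it stands out of the face
- square_seat: fixed point on the square bore's axis, 18 mm above its underside, where the blank's lower end belongs; axes as the block. The bore's bottom is a steel pad, held by about 8 N of friction 16 to 30 mm (unknown) above its end stop: a dropped blank rests that much proud and must be pushed along until the pad meets its rubber-cushioned end stop (8 N/mm); then 30 mm of it stands out of the face
- loaded_bore: a third such block of the same size, with a turned wooden part already in it that stands 30 mm out of its face; leave alone. Origin and axes as the other blocks. Block positions are in a row about 170 mm apart, in any order
- jar: small amber glass jar with a steel lid, 52 mm in diameter, 65 mm high, between the blanks; origin: centre of its underside
- glue: white glue bottle with a red cap, 50 mm in diameter, 150 mm high, on the left; origin: centre of its underside
Things that resemble listed ones, but are neither listed nor needed, are in the scene too. Leave any black or green look-alike of the square_blank alone. What is shaped like the round_blank but green is not meant.

How it is judged:
On the way, in this order (a step that is already met when the one before it is completed fails the run):
1. a blank is fully home in its bore and pressed against the bottom with more than 12 N ((((z of round_blank in the frame of round_seat below 0.003 m and distance between round_blank and round_seat below 0.01 m and angle between the z axis of round_blank and the z axis of round_bore, either way round below 0.08 rad) and contact force between round_blank and round_seat above 12 N) or ((z of square_blank in the frame of square_seat below 0.003 m and distance between square_blank and square_seat below 0.01 m and angle between the z axis of square_blank and the z axis of square_bore, either way round below 0.08 rad) and contact force between square_blank and square_seat above 12 N))), for 0.05 s.
2. the other blank is fully home too and pressed against the bottom with more than 12 N, the first still home (z of round_blank in the frame of round_seat below 0.003 m and distance between round_blank and round_seat below 0.01 m and angle between the z axis of round_blank and the z axis of round_bore, either way round below 0.08 rad and z of square_blank in the frame of square_seat below 0.003 m and distance between square_blank and square_seat below 0.01 m and angle between the z axis of square_blank and the z axis of square_bore, either way round below 0.08 rad and (contact force between round_blank and round_seat above 12 N or contact force between square_blank and square_seat above 12 N)), for 0.05 s.
At the end, for the whole second after the job is handed in: Both blanks are at rest in their own bores, lower end first, fully home: lower end within 3 mm of the seat along the bore, its centre within 10 mm of the seat point, in line with the bore within 0.08 rad (z of round_blank in the frame of round_seat below 0.003 m and distance between round_blank and round_seat below 0.01 m and angle between the z axis of round_blank and the z axis of round_bore, either way round below 0.08 rad and z of square_blank in the frame of square_seat below 0.003 m and distance between square_blank and square_seat below 0.01 m and angle between the z axis of square_blank and the z axis of square_bore, either way round below 0.08 rad and linear speed of each of round_blank, square_blank below 0.01 m/s); the robot touches nothing.
It fails at once if a blank is forced against the bottom pad with more than 60 N (contact force between round_blank and round_seat above 60 N or contact force between square_blank and square_seat above 60 N).
It fails at once if the robot pushes on the third, already loaded block with more than 10 N (contact force between any of the fingers, the arm and loaded_bore above 10 N).
It fails at once if the jar or glue bottle is tipped over 0.5 rad or pushed more than 50 mm (angle between any of jar, glue's own z axis and vertical above 0.5 rad or distance of any of jar, glue from where it was at the start of the episode above 0.05 m).
It also fails if it takes over 70 s, if anything falls off the work surface, if the arm or the gripper's body presses on something with over 40 N, if the wrist force passes 120 N, or if a joint passes its speed limit or range.

## Working session

There is one attempt and no reset: what is moved stays moved. The work goes in short steps, Python scripts to look and compute and a tool call to move; the robot and the scene stay as the last step left them, time stands still between calls to the robot, and variables do not carry over. Pictures are saved under pics/ and viewed, at most 10 in all, crops included, and the job is handed in when it is done.

Besides the shell and the picture viewer there is one more tool, called after "Call:" as name(argument=value, ...), one argument or row to a line, values as JSON. arm_command: Moves the arm, as the interface text tells. Its arguments: {"type":"object","properties":{"rows":{"type":"array","items":{"type":"object","properties":{"tx":{"type":"number"},"ty":{"type":"number"},"tz":{"type":"number"},"wx":{"type":"number"},"wy":{"type":"number"},"wz":{"type":"number"},"jaw":{"type":"number"}}}},"grip_force":{"type":"number"}},"required":["rows"]}

```bash
ls; mkdir -p pics; python3 - <<'E'
from plant import *
import cv2,numpy as np,pickle
s=state();print({k:np.round(v,3) for k,v in s.items()},tcp_to_grasp)
for n in("scene","top"):
    c=read_camera(n);pickle.dump(c,open(n+'0.pkl','wb'))
    cv2.imwrite(f'pics/{n}0.png',c['pixels'][:,:,::-1]);print(n,c['intrinsics'],c['D'],c['position'],c['orientation'])
E
```

```text
pics
{'t': np.float64(0.0), 'qpos': array([ 0.931,  0.246,  1.559,  0.   ,  1.339, -0.174]), 'dq': array([ 0.001, -0.001, -0.002,  0.001,  0.001, -0.001]), 'joint_torque': array([ 1.0000e-03, -4.2951e+01, -3.2613e+01, -0.0000e+00,  5.0000e-03,
        0.0000e+00]), 'eef_pos': array([0.292, 0.58 , 0.206]), 'orientation': array([ 0.231,  0.973, -0.001, -0.   ]), 'contact_force': array([-0.371, -0.774,  0.092]), 'moment': array([-0.078, -0.011, -0.059]), 'finger_force': np.float64(0.0), 'gripper_width': np.float64(1.001)} 0.0187
scene [[408.75378246   0.         278.61103201]
 [  0.         408.75378246 206.96638733]
 [  0.           0.           1.        ]] [-0.10968969  0.          0.          0.          0.        ] [ 0.98844587 -0.1554569   0.87498267] [ 0.82754473  0.49045623 -0.13841707 -0.23550608]
top [[421.25454604   0.         277.91079744]
 [  0.         421.25454604 204.0259208 ]
 [  0.           0.           1.        ]] [0.00415652 0.         0.         0.         0.        ] [0.48669343 0.08029937 1.17822045] [-0.69992739  0.71310307 -0.03134021  0.02456547]
```

View pics/scene0.png

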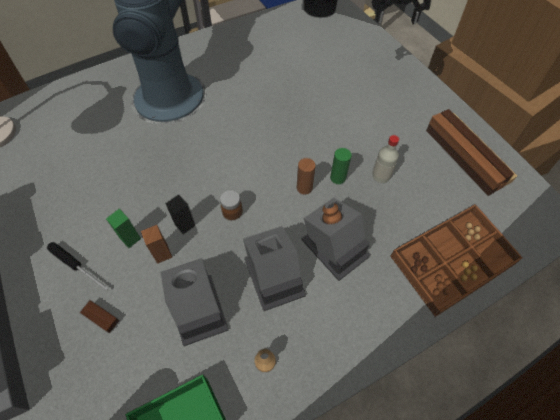

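View pics/top0.png

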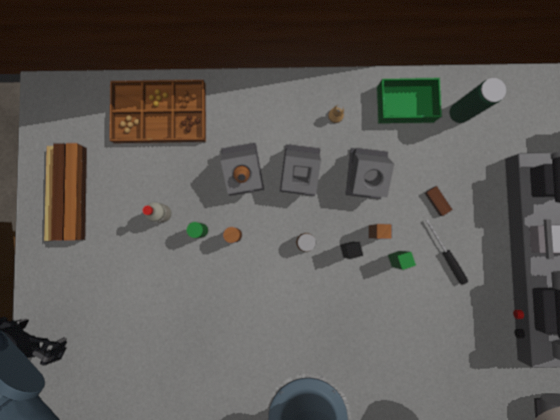

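The scene view has the brown round blank at (306,176), the brown square blank at (157,245), the jar at (231,205) and the glue at (386,160). The blocks are: round bore (190,280), square bore (270,250), loaded (333,215). The top view has the round blank at (232,235), square at (382,231), round bore (373,176), square bore (301,172) and loaded (241,172). I'll enlarge both.

```bash
python3 - <<'E'
import cv2,pickle
for n,(x0,y0,x1,y1),f in(("scene",(100,140,380,345),2.8),("top",(215,135,420,280),3.9)):
    p=pickle.load(open(n+'0.pkl','rb'))['pixels'][y0:y1,x0:x1,::-1]
    p=cv2.convertScaleAbs(p,alpha=1.6,beta=0)
    cv2.imwrite(f'pics/{n}0c.png',cv2.resize(p,None,fx=f,fy=f,interpolation=cv2.INTER_CUBIC))
E
```

```text
(no output)
```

View pics/scene0c.png

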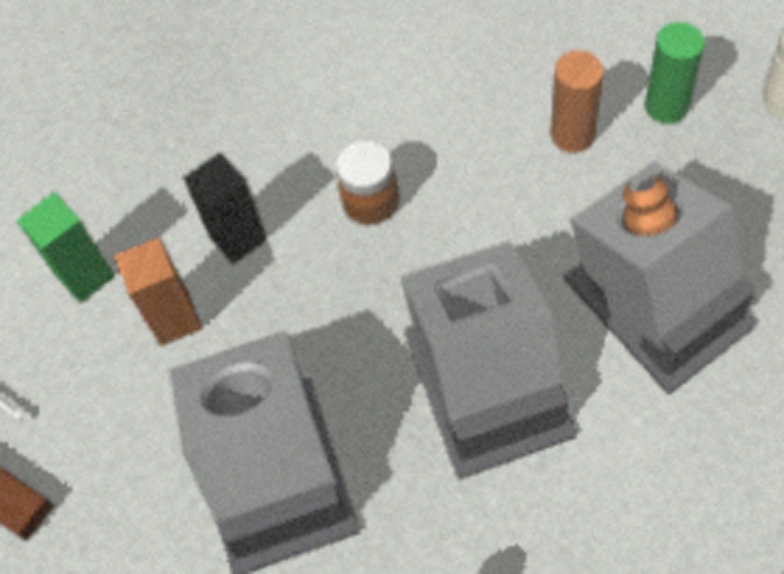

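View pics/top0c.png

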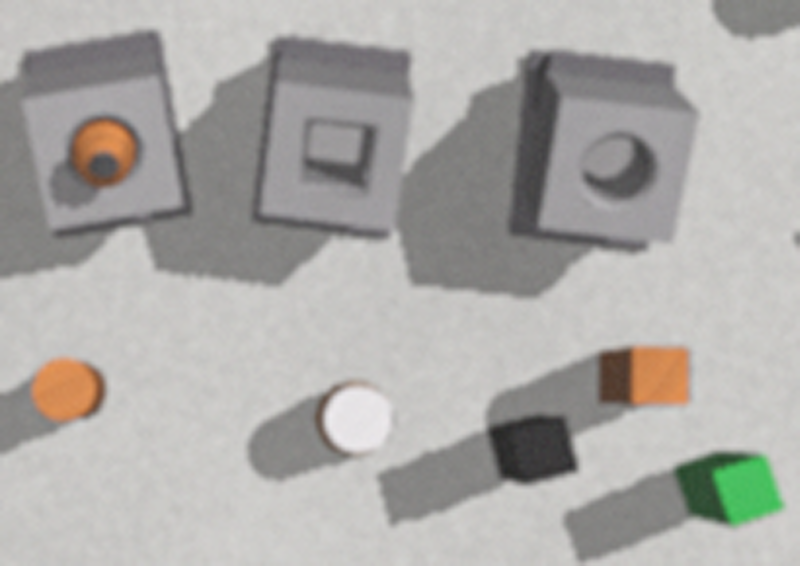

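The crops show the upper-face corners of both target blocks. In the top crop these are round (565,97)-(695,112)-(672,243)-(540,230) and square (277,85)-(411,98)-(388,232)-(260,214). The tops of both blanks are also visible in both views. Next I'll refine the edges to sub-pixel and triangulate.

```bash
cat > vis.py <<'E'
import numpy as np,cv2,pickle
from scipy.spatial.transform import Rotation as R
from scipy.ndimage import map_coordinates,gaussian_filter
class Cam:
    def __init__(s,f):
        c=pickle.load(open(f,'rb'));s.K=c['intrinsics'];s.D=np.array(c['D']);s.p=np.array(c['position']);s.R=R.from_quat(c['orientation'])
        s.img=c['pixels'];s.g=gaussian_filter(s.img.astype(float).sum(2)/3,0.6)
    def ray(s,px):
        u=cv2.undistortPoints(np.array(px,float).reshape(-1,1,2),s.K,s.D).reshape(-1,2)
        d=s.R.apply(np.c_[u,np.ones(len(u))]);return d/np.linalg.norm(d,axis=1)[:,None]
    def plane(s,px,z):
        d=s.ray(px);return s.p+d*((np.asarray(z)-s.p[2])/d[:,2])[:,None]
    def proj(s,P):
        return cv2.projectPoints(np.atleast_2d(P).astype(float),s.R.inv().as_rotvec(),-s.R.inv().apply(s.p),s.K,s.D)[0].reshape(-1,2)
def tri(a,pa,b,pb):
    A=a.ray(pa);B=b.ray(pb);out=[]
    for u,v in zip(A,B):
        t=np.linalg.lstsq(np.c_[u,-v],b.p-a.p,rcond=None)[0];q,r=a.p+t[0]*u,b.p+t[1]*v
        out.append(np.r_[(q+r)/2,np.linalg.norm(q-r)])
    return np.array(out)
def edgept(g,c,n,w):
    t=np.arange(-w,w+.01,.1);v=map_coordinates(g,[c[1]+t*n[1],c[0]+t*n[0]],order=1)
    d=np.abs(np.gradient(v));i=d.argmax();k=slice(max(i-8,0),i+9);return c+n*(t[k]@d[k]/d[k].sum())
def edge(g,a,b,w=2.5):
    a,b=np.array(a,float),np.array(b,float);e=(b-a);n=np.array([-e[1],e[0]])/np.linalg.norm(e)
    P=np.array([edgept(g,a+e*s,n,w) for s in np.linspace(.15,.85,25)],np.float32)
    vx,vy,x,y=cv2.fitLine(P,cv2.DIST_HUBER,0,.01,.01).ravel();return np.array([vy,-vx,vy*x-vx*y])
def quad(g,q,w=2.5):
    L=[edge(g,q[i],q[(i+1)%4],w) for i in range(4)]
    return np.array([np.linalg.solve([L[i-1][:2],L[i][:2]],[L[i-1][2],L[i][2]]) for i in range(4)])
def circ(g,c,ax,w=2.5):
    c=np.array(c,float);P=[]
    for th in np.linspace(0,2*np.pi,60,False):
        o=np.array([ax[0]*np.cos(th),ax[1]*np.sin(th)]);P.append(edgept(g,c+o,o/np.linalg.norm(o),w))
    return cv2.fitEllipse(np.array(P,np.float32))
T=lambda *p:np.array(p,float)/3.9+[215-.37,135-.37]
S=lambda *p:np.array(p,float)/2.8+[100-.32,140-.32]
E
python3 - <<'E'
from vis import *
np.set_printoptions(precision=4,suppress=True)
t,s=Cam('top0.pkl'),Cam('scene0.pkl')
print('square blank')
qt=quad(t.g,T((633,347),(690,347),(690,405),(630,405)),2)
qs=quad(s.g,S((187,303),(131,296-6),(117,256),(158,240)),2) if 0 else None
print(qt); P=t.plane(qt,[.1]*4);print(P,np.linalg.norm(P-np.roll(P,-1,0),axis=1),P.mean(0))
# scene top face corners: top TL(far,+y)=right-low, TR(far,-y)=left-low, BR(near,-y), BL
q=quad(s.g,S((177,277),(132,293),(117,255),(158,240)),2);print(q)
X=tri(t,qt,s,q);print(X,X.mean(0))
print('round blank')
a=circ(t.g,T((66,390))[0],(8.6,8.2),2);b=circ(s.g,S((579,70))[0],(8.6,6.2),2);print(a,b,tri(t,[a[0]],s,[b[0]]))
print(t.plane([a[0]],[.1]))
for nm,top,sc in(('round',((565,97),(695,112),(672,243),(540,230)),((172,370),(285,333))),('square',((277,85),(411,98),(388,232),(260,214)),((403,277),(512,243)))):
    qt=quad(t.g,T(*top),2);print(nm,'top quad',((qt-[215,135])*3.9))
    X=tri(t,T(*top)[2:],s,S(*sc));print('near corners click',X)
    X=tri(t,qt[2:],s,S(*sc));print('refined',X)
    h=X[:,2].mean();P=t.plane(qt,[h+.0366,h+.0366,h,h]);print(P,np.linalg.norm(P-np.roll(P,-1,0),axis=1),P.mean(0))
    for e in((P[0]-P[1]),(P[3]-P[2])):print('yaw y-axis',np.degrees(np.arctan2(-e[0],e[1])))
a=circ(t.g,T((620,167))[0],(9.7,9.2),2);b=circ(s.g,S((237,388))[0],(12.3,9),2);print('mouth',a,b,tri(t,[a[0]],s,[b[0]]))
E
```

```text
square blank
[[376.7413 223.3775]
 [391.5357 223.3139]
 [391.5767 238.3504]
 [376.6902 239.0356]]
[[ 0.5177 -0.1832  0.1   ]
 [ 0.5171 -0.2212  0.1   ]
 [ 0.4787 -0.2197  0.1   ]
 [ 0.4777 -0.1815  0.1   ]] [0.038  0.0384 0.0382 0.04  ] [ 0.4978 -0.2014  0.1   ]
[[163.3561 237.2356]
 [145.4198 244.5551]
 [140.6564 230.6726]
 [157.0206 224.0835]]
[[ 0.5183 -0.1803  0.1028  0.0046]
 [ 0.5173 -0.2193  0.1032  0.0019]
 [ 0.4791 -0.2179  0.1018  0.0026]
 [ 0.4781 -0.1806  0.0979  0.0029]] [ 0.4982 -0.1995  0.1015  0.003 ]
round blank
((231.91258239746094, 234.72325134277344), (17.267536163330078, 19.186443328857422), 93.99403381347656) ((306.1727600097656, 164.4292755126953), (13.73739242553711, 18.040334701538086), 88.8011703491211) [[0.4964 0.1891 0.1012 0.0029]]
[[0.4957 0.1879 0.1   ]]
round top quad [[558.5348  95.2473]
 [697.1847 109.6992]
 [669.8703 245.199 ]
 [535.3871 226.2556]]
near corners click [[ 0.5863 -0.2126  0.0924  0.003 ]
 [ 0.597  -0.126   0.0888  0.0025]]
refined [[ 0.5843 -0.213   0.0885  0.0032]
 [ 0.598  -0.1249  0.0899  0.    ]]
[[ 0.6795 -0.136   0.1258]
 [ 0.668
[... 228 characters left out ...]
[410.5645  96.8263]
 [390.6759 241.4382]
 [258.261  207.8758]]
near corners click [[ 0.5971 -0.0256  0.0882  0.0001]
 [ 0.6113  0.061   0.0897  0.0032]]
refined [[ 0.5917 -0.0266  0.0796  0.0054]
 [ 0.6136  0.0605  0.0938  0.0017]]
[[ 0.694   0.0478  0.1233]
 [ 0.6806 -0.0401  0.1233]
 [ 0.5899 -0.0284  0.0867]
 [ 0.6141  0.0596  0.0867]] [0.089  0.0985 0.0912 0.0887] [0.6446 0.0097 0.105 ]
yaw y-axis -8.619353248484261
yaw y-axis -15.340682196339834
mouth ((372.9586486816406, 176.89508056640625), (17.188919067382812, 19.431791305541992), 91.19586181640625) ((184.1599578857422, 278.5430603027344), (17.535554885864258, 25.18549346923828), 68.88127136230469) [[ 0.6354 -0.1736  0.1179  0.    ]]
```

```bash
cat >> vis.py <<'E'
def frame(yaw,tilt=24):  # columns x,y,z ; z leans to -x, y level
    return (R.from_euler('z',yaw,degrees=True)*R.from_euler('y',-tilt,degrees=True)).as_matrix()
E
python3 - <<'E'
from vis import *
np.set_printoptions(precision=4,suppress=True)
t,s=Cam('top0.pkl'),Cam('scene0.pkl')
H={'round':([.633,-.175,.108],-7.8),'square':([.645,.009,.108],-8.2)}
out=[]
for cam,(x0,y0,x1,y1),f in((s,(158,222,308,315),5.1),(t,(275,143,400,201),6)):
    im=cv2.convertScaleAbs(cv2.resize(cam.img[y0:y1,x0:x1,::-1],None,fx=f,fy=f,interpolation=cv2.INTER_CUBIC),alpha=2.2,beta=-60)
    for m,y in H.values():
        F=frame(y);c=[m+F@[a*.045,b*.045,0] for a,b in((1,1),(1,-1),(-1,-1),(-1,1))]+[np.array(m)]
        for p in cam.proj(c):
            q=((p+.5-[x0,y0])*f-.5).astype(int);cv2.circle(im,tuple(map(int,q)),2,(0,0,255),-1)
    out.append(im)
cv2.imwrite('pics/h_s.png',out[0]);cv2.imwrite('pics/h_t.png',out[1])
E
```

```text
(no output)
```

View pics/h_s.png

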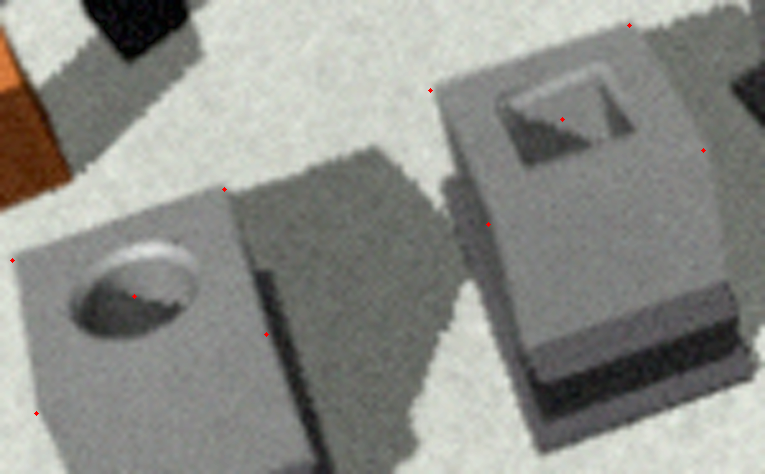

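View pics/h_t.png

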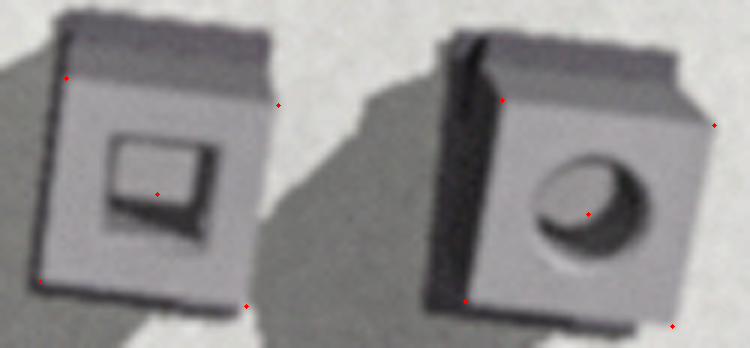

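The scene overlay puts the round mouth at about (134,290) and the square mouth at about (565,117). In the top overlay they are at (592,210) and (159,189). The hypothesis fits to 1 px or so, so I'll triangulate these points for the residual.

```bash
python3 - <<'E'
from vis import *
np.set_printoptions(precision=4,suppress=True)
t,s=Cam('top0.pkl'),Cam('scene0.pkl')
a=lambda p:(np.array(p,float)+.5)/5.1+[158-.5,222-.5]
b=lambda p:(np.array(p,float)+.5)/6+[275-.5,143-.5]
print('mouth',tri(t,b([(592,210),(159,189)]),s,a([(134,290),(565,117)])))
# round near L,R ; square near R,L corners
X=tri(t,b([(468,299),(668,322),(243,304),(40,282)]),s,a([(225,188),(14,258),(436,90),(630,25)]));print(X)
for nm,y,n,q in(('r',-7.8,X[:2],[(497,97),(714,125),(668,322),(468,299)]),('s',-8.2,X[2:],[(64,80),(272,103),(243,304),(40,282)])):
    m=n[:,:3].mean(0);print(nm,m,'->centre',m+frame(y)@[.045,0,0])
    for h in(m[2],.092):
        P=t.plane(b(q),[h+.0366]*2+[h]*2);print('face',P.mean(0),np.linalg.norm(P-np.roll(P,-1,0),axis=1),
          'yaw',[np.degrees(np.arctan2(e[1],e[0])).round(1) for e in(P[0]-P[3],P[1]-P[2])],[np.degrees(np.arctan2(-e[0],e[1])).round(1) for e in(P[0]-P[1],P[3]-P[2])])
# round blank / square blank yaw
q=quad(t.g,T((633,347),(690,347),(690,405),(633,405)),1.5);P=t.plane(q,[.1]*4);print(P,P.mean(0))
from plant import state
E
```

```text
mouth [[ 0.634  -0.1744  0.116   0.0007]
 [ 0.6466  0.009   0.1135  0.0006]]
[[ 0.5994 -0.1248  0.0931  0.0008]
 [ 0.5875 -0.2122  0.0928  0.0016]
 [ 0.5992 -0.0278  0.0907  0.0004]
 [ 0.6104  0.0597  0.0894  0.0001]]
r [ 0.5934 -0.1685  0.0929] ->centre [ 0.6342 -0.1741  0.1112]
face [ 0.6337 -0.1735  0.1112] [0.0919 0.0883 0.087  0.0895] yaw [np.float64(-5.7), np.float64(-9.2)] [np.float64(-8.4), np.float64(-7.6)]
face [ 0.6338 -0.1737  0.1103] [0.092  0.0884 0.0871 0.0896] yaw [np.float64(-5.7), np.float64(-9.2)] [np.float64(-8.4), np.float64(-7.6)]
s [0.6048 0.0159 0.09  ] ->centre [0.6455 0.0101 0.1083]
face [0.6453 0.0103 0.1083] [0.0881 0.0896 0.0884 0.0898] yaw [np.float64(-7.8), np.float64(-7.6)] [np.float64(-7.4), np.float64(-7.3)]
face [0.645  0.0104 0.1103] [0.088  0.0895 0.0883 0.0896] yaw [np.float64(-7.8), np.float64(-7.6)] [np.float64(-7.4), np.float64(-7.3)]
[[ 0.5177 -0.1825  0.1   ]
 [ 0.5171 -0.2212  0.1   ]
 [ 0.4784 -0.2197  0.1   ]
 [ 0.4781 -0.1809  0.1   ]] [ 0.4978 -0.2011  0.1   ]
```

```bash
cat > go.py <<'E'
from vis import frame,R,np
from plant import state
def to(p,yaw,tilt=0):
    """print shift/turn in move units from the measured pose to the TCP target"""
    s=state();F=frame(yaw,tilt);T=np.c_[-F[:,0],F[:,1],-F[:,2]]
    d=(np.array(p)-s['eef_pos'])/.1;w=(R.from_matrix(T)*R.from_quat(s['orientation']).inv()).as_rotvec()/(np.pi/2)
    print('t',d.round(3),'w',w.round(4))
def show():
    s=state();print({k:np.round(s[k],4).tolist() for k in('t','eef_pos','orientation','contact_force','gripper_width','finger_force')})
ROUND=np.array([.634,-.1742,.111]);SQ=np.array([.6455,.0095,.110]);RY=-7.7;SY=-7.6
def at(m,yaw,h): return m+frame(yaw)[:,2]*h   # h = height above the mouth along the bore
E
python3 - <<'E'
from go import *
to([.4965,.1885,.17],0)
E
```

```text
t [ 2.049 -3.918 -0.364] w [ 0.001  -0.0004  0.2965]
```

Call:
arm_command(
  rows=[
    {"tx": 0.5,"ty": -1,"tz": 0,"wz": 0.2965,"jaw": 1},
    {"tx": 0.5,"ty": -1,"tz": 0,"wz": 0.2965,"jaw": 1},
    {"tx": 0.5,"ty": -1,"tz": 0,"wz": 0.2965,"jaw": 1},
    {"tx": 0.5,"ty": -1,"tz": 0,"wz": 0.2965,"jaw": 1},
  ],
)

```text
validation failed for argument at $.ro...
```

Call:
arm_command(
  rows=[
    {"tx": 0.5,"ty": -1,"jaw": 1},
    {"tx": 0.5,"ty": -1,"jaw": 1},
    {"tx": 0.5,"ty": -1,"jaw": 1},
    {"tx": 0.5,"ty": -1,"jaw": 1},
  ],
)

```text
validation failed for argument at $.ro...
```

Call:
arm_command(
  rows=[
    {"tx": 0.5,"ty": -1,"jaw": 1},
    {"tx": 0.5,"ty": -1,"jaw": 1},
    {"tx": 0.5,"ty": -1,"jaw": 1},
    {"tx": 0.5,"ty": -1,"jaw": 1},
  ],
)

```text
validation failed for argument at $.ro...
```

Call:
arm_command(
  rows=[
    {"tx": 0.55,"ty": -0.9,"jaw": 1},
    {"tx": 0.55,"ty": -0.9,"jaw": 1},
    {"tx": 0.55,"ty": -0.9,"jaw": 1},
    {"tx": 0.55,"ty": -0.9,"jaw": 1},
    {"tx": 0.55,"ty": -0.9,"jaw": 1},
    {"tx": 0.55,"ty": -0.9,"jaw": 1},
  ],
)

```text
validation failed for argument at $.ro...
```

```bash
python3 - <<'E'
from go import *
show();to([.4965,.1885,.055],0)
E
```

```text
{'t': 0.1, 'eef_pos': [0.2916, 0.5803, 0.2064], 'orientation': [0.2308, 0.973, -0.0008, -0.0003], 'contact_force': [0.0273, 0.372, -0.7713], 'gripper_width': 0.9971, 'finger_force': 0.0}
t [ 2.049 -3.918 -1.514] w [ 0.001  -0.0004  0.2965]
```

Call:
arm_command(
  rows=[
    {"tx": 0.5,"ty": -1,"tz": 0,"wx": 0,"wy": 0,"wz": 0.2965,"jaw": 1},
    {"tx": 0.5,"ty": -1,"tz": 0,"wx": 0,"wy": 0,"wz": 0.2965,"jaw": 1},
    {"tx": 0.5,"ty": -1,"tz": 0,"wx": 0,"wy": 0,"wz": 0.2965,"jaw": 1},
    {"tx": 0.5,"ty": -1,"tz": 0,"wx": 0,"wy": 0,"wz": 0.2965,"jaw": 1},
  ],
)

```text
t: 0.43
eef_pos: [0.3436, 0.4769, 0.2066]
orientation: [-0.001, 1.0, -0.001, -0.0]
contact_force: [0.8, -0.2, -0.4]
gripper_width: 0.995
finger_force: 0.0
```

Call:
arm_command(
  rows=[
    {"tx": 0.5,"ty": -1,"tz": 0,"wx": 0,"wy": 0,"wz": 0,"jaw": 1},
    {"tx": 0.5,"ty": -1,"tz": 0,"wx": 0,"wy": 0,"wz": 0,"jaw": 1},
    {"tx": 0.5,"ty": -1,"tz": 0,"wx": 0,"wy": 0,"wz": 0,"jaw": 1},
  ],
)

```text
t: 0.68
eef_pos: [0.3924, 0.3784, 0.2068]
orientation: [0.0, 1.0, -0.001, -0.0]
contact_force: [-0.0, -0.0, 0.2]
gripper_width: 1.0
finger_force: 0.0
```

Call:
arm_command(
  rows=[
    {"tx": 0.5,"ty": -1,"tz": 0,"wx": 0,"wy": 0,"wz": 0,"jaw": 1},
    {"tx": 0.5,"ty": -1,"tz": 0,"wx": 0,"wy": 0,"wz": 0,"jaw": 1},
    {"tx": 0.5,"ty": -1,"tz": 0,"wx": 0,"wy": 0,"wz": 0,"jaw": 1},
  ],
)

```text
t: 0.93
eef_pos: [0.4426, 0.278, 0.207]
orientation: [0.001, 1.0, -0.0, -0.0]
contact_force: [0.2, 0.5, -0.6]
gripper_width: 1.001
finger_force: 0.0
```

Call:
arm_command(
  rows=[
    {"tx": 0.55,"ty": -0.9,"tz": -0.3,"wx": 0,"wy": 0,"wz": 0,"jaw": 1},
    {"tx": 0.55,"ty": -0.9,"tz": -0.3,"wx": 0,"wy": 0,"wz": 0,"jaw": 1},
    {"tx": 0.55,"ty": -0.9,"tz": -0.3,"wx": 0,"wy": 0,"wz": 0,"jaw": 1},
    {"tx": 0.55,"ty": -0.9,"tz": -0.3,"wx": 0,"wy": 0,"wz": 0,"jaw": 1},
    {"tx": 0.55,"ty": -0.9,"tz": -0.3,"wx": 0,"wy": 0,"wz": 0,"jaw": 1},
  ],
)

```text
t: 1.35
eef_pos: [0.4968, 0.1896, 0.1764]
orientation: [0.001, 1.0, -0.0, -0.001]
contact_force: [-0.5, 1.3, -0.5]
gripper_width: 1.002
finger_force: 0.0
```

```bash
python3 - <<'E'
from go import *
show();to([.4965,.1885,.055],0)
E
```

```text
{'t': 1.35, 'eef_pos': [0.4968, 0.1896, 0.1764], 'orientation': [0.0014, 1.0, -0.0, -0.001], 'contact_force': [-0.5483, 1.3394, -0.4943], 'gripper_width': 1.0016, 'finger_force': 0.0}
t [-0.003 -0.011 -1.214] w [ 0.     -0.0013  0.0018]
```

Call:
arm_command(
  rows=[
    {"tx": 0,"ty": -0.01,"tz": -0.4,"wx": 0,"wy": 0,"wz": 0,"jaw": 1},
    {"tx": 0,"ty": -0.01,"tz": -0.8,"wx": 0,"wy": 0,"wz": 0,"jaw": 1},
    {"tx": 0,"ty": -0.01,"tz": -1,"wx": 0,"wy": 0,"wz": 0,"jaw": 1},
    {"tx": 0,"ty": -0.01,"tz": -1,"wx": 0,"wy": 0,"wz": 0,"jaw": 1},
  ],
)

```text
t: 1.68
eef_pos: [0.4921, 0.1902, 0.0723]
orientation: [-0.001, 1.0, -0.001, -0.005]
contact_force: [-0.9, -2.0, 0.2]
gripper_width: 0.999
finger_force: 0.0
```

Call:
arm_command(
  grip_force=40,
  rows=[
    {"tx": 0,"ty": 0,"tz": -0.2,"wx": 0,"wy": 0,"wz": 0,"jaw": 1},
    {"tx": 0,"ty": 0,"tz": -0.2,"wx": 0,"wy": 0,"wz": 0,"jaw": -1},
    {"tx": 0,"ty": 0,"tz": -0.2,"wx": 0,"wy": 0,"wz": 0,"jaw": -1},
    {"tx": 0,"ty": 0,"tz": -0.2,"wx": 0,"wy": 0,"wz": 0,"jaw": -1},
    {"tx": 0,"ty": 0,"tz": -0.2,"wx": 0,"wy": 0,"wz": 0,"jaw": -1},
    {"tx": 0,"ty": 0,"tz": -0.2,"wx": 0,"wy": 0,"wz": 0,"jaw": -1},
    {"tx": 0,"ty": 0,"tz": -0.2,"wx": 0,"wy": 0,"wz": 0,"jaw": -1},
    {"tx": 0,"ty": 0,"tz": -0.2,"wx": 0,"wy": 0,"wz": 0,"jaw": -1},
    {"tx": 0,"ty": 0,"tz": -0.2,"wx": 0,"wy": 0,"wz": 0,"jaw": -1},
    {"tx": 0,"ty": 0,"tz": -0.2,"wx": 0,"wy": 0,"wz": 0,"jaw": -1},
  ],
)

```text
t: 2.52
eef_pos: [0.4986, 0.1903, 0.0597]
orientation: [0.0, 1.0, 0.001, 0.002]
contact_force: [-0.3, 1.5, 7.2]
gripper_width: 0.476
finger_force: 40.5
```

```bash
python3 - <<'E'
from go import *
show();to([.4965,.1885,.055],0)
E
```

```text
{'t': 2.5167, 'eef_pos': [0.4986, 0.1903, 0.0597], 'orientation': [0.0001, 1.0, 0.0006, 0.0019], 'contact_force': [-0.2925, 1.5039, 7.1831], 'gripper_width': 0.4757, 'finger_force': 40.4799}
t [-0.021 -0.018 -0.047] w [-0.0007  0.0024  0.0001]
```

Call:
arm_command(
  grip_force=60,
  rows=[
    {"tx": 0,"ty": 0,"tz": 0.4,"wx": 0,"wy": 0,"wz": 0,"jaw": -1},
    {"tx": 0,"ty": 0,"tz": 0.8,"wx": 0,"wy": 0,"wz": 0,"jaw": -1},
    {"tx": 0,"ty": 0,"tz": 1,"wx": 0,"wy": 0,"wz": 0,"jaw": -1},
    {"tx": 0,"ty": 0,"tz": 1,"wx": 0,"wy": 0,"wz": 0,"jaw": -1},
  ],
)

```text
t: 2.85
eef_pos: [0.5008, 0.1904, 0.1642]
orientation: [-0.0, 1.0, 0.001, 0.006]
contact_force: [-0.0, 0.1, -0.4]
gripper_width: 0.467
finger_force: 60.7
```

Call:
arm_command(
  rows=[
    {"tx": 0,"ty": -0.3,"tz": 0.4,"wx": 0,"wy": 0,"wz": 0,"jaw": -1},
    {"tx": 0,"ty": -0.6,"tz": 0.8,"wx": 0,"wy": 0,"wz": 0,"jaw": -1},
    {"tx": 0,"ty": -1,"tz": 1,"wx": 0,"wy": 0,"wz": 0,"jaw": -1},
    {"tx": 0,"ty": -1,"tz": 1,"wx": 0,"wy": 0,"wz": 0,"jaw": -1},
  ],
)

```text
t: 3.18
eef_pos: [0.4981, 0.0872, 0.2608]
orientation: [0.001, 1.0, -0.001, 0.003]
contact_force: [0.1, 0.3, -0.0]
gripper_width: 0.463
finger_force: 61.0
```

Call:
arm_command(
  rows=[
    {"tx": 0.3,"ty": -0.4,"tz": 0,"wx": 0,"wy": 0,"wz": 0,"jaw": -1},
    {"tx": 0.5,"ty": -0.8,"tz": 0,"wx": 0,"wy": 0,"wz": 0,"jaw": -1},
    {"tx": 0.5,"ty": -1,"tz": 0,"wx": 0,"wy": 0,"wz": 0,"jaw": -1},
    {"tx": 0.5,"ty": -1,"tz": 0,"wx": 0,"wy": 0,"wz": 0,"jaw": -1},
  ],
)

```text
t: 3.52
eef_pos: [0.5474, -0.0149, 0.2562]
orientation: [0.003, 1.0, -0.001, -0.001]
contact_force: [0.6, 0.4, -0.4]
gripper_width: 0.465
finger_force: 61.1
```

```bash
python3 - <<'E'
from go import *
show();to(at(ROUND,RY,.09),RY,24)
E
```

```text
{'t': 3.5167, 'eef_pos': [0.5474, -0.0149, 0.2562], 'orientation': [0.0027, 1.0, -0.0008, -0.0008], 'contact_force': [0.5762, 0.4291, -0.4416], 'gripper_width': 0.4654, 'finger_force': 61.1161}
t [ 0.503 -1.544 -0.63 ] w [-0.0177 -0.2672 -0.0807]
```

Call:
arm_command(
  rows=[
    {"tx": 0.1,"ty": -0.4,"tz": 0,"wx": 0,"wy": -0.07,"wz": -0.02,"jaw": -1},
    {"tx": 0.2,"ty": -0.8,"tz": 0,"wx": 0,"wy": -0.14,"wz": -0.04,"jaw": -1},
    {"tx": 0.3,"ty": -1,"tz": 0,"wx": -0.018,"wy": -0.21,"wz": -0.06,"jaw": -1},
    {"tx": 0.3,"ty": -1,"tz": 0,"wx": -0.018,"wy": -0.267,"wz": -0.08,"jaw": -1},
    {"tx": 0.3,"ty": -1,"tz": 0,"wx": -0.018,"wy": -0.267,"wz": -0.08,"jaw": -1},
    {"tx": 0.3,"ty": -1,"tz": 0,"wx": -0.018,"wy": -0.267,"wz": -0.08,"jaw": -1},
  ],
)

```text
t: 4.02
eef_pos: [0.5755, -0.1096, 0.2559]
orientation: [0.062, 0.976, -0.013, 0.206]
contact_force: [1.2, -1.9, -0.4]
gripper_width: 0.467
finger_force: 61.3
```

```bash
python3 - <<'E'
from go import *
show();to(at(ROUND,RY,.085),RY,24)
E
```

```text
{'t': 4.0167, 'eef_pos': [0.5755, -0.1096, 0.2559], 'orientation': [0.0623, 0.9765, -0.0135, 0.206], 'contact_force': [1.2285, -1.8617, -0.3832], 'gripper_width': 0.4672, 'finger_force': 61.2648}
t [ 0.242 -0.6   -0.672] w [ 0.0002 -0.0019 -0.0043]
```

Call:
arm_command(
  rows=[
    {"tx": 0.1,"ty": -0.35,"tz": -0.3,"wx": 0,"wy": -0.002,"wz": -0.004,"jaw": -1},
    {"tx": 0.25,"ty": -0.6,"tz": -0.67,"wx": 0,"wy": -0.002,"wz": -0.004,"jaw": -1},
    {"tx": 0.25,"ty": -0.6,"tz": -0.67,"wx": 0,"wy": -0.002,"wz": -0.004,"jaw": -1},
    {"tx": 0.25,"ty": -0.6,"tz": -0.67,"wx": 0,"wy": -0.002,"wz": -0.004,"jaw": -1},
    {"tx": 0.25,"ty": -0.6,"tz": -0.67,"wx": 0,"wy": -0.002,"wz": -0.004,"jaw": -1},
    {"tx": 0.25,"ty": -0.6,"tz": -0.67,"wx": 0,"wy": -0.002,"wz": -0.004,"jaw": -1},
  ],
)

```text
t: 4.52
eef_pos: [0.6031, -0.1695, 0.1923]
orientation: [0.065, 0.975, -0.015, 0.21]
contact_force: [0.3, -1.2, -0.5]
gripper_width: 0.468
finger_force: 61.3
```

```bash
cat > snap.py <<'E'
import sys,cv2,pickle,numpy as np
from plant import read_camera
ims=[]
k=sys.argv[1]
for n,(x0,y0,x1,y1) in(("scene",(120,180,320,330)),("top",(260,110,420,260))):
    c=read_camera(n);pickle.dump(c,open(n+k+'.pkl','wb'))
    p=cv2.convertScaleAbs(c['pixels'][y0:y1,x0:x1,::-1],alpha=1.8);f=2.2
    ims.append(cv2.resize(p,None,fx=f,fy=f,interpolation=cv2.INTER_CUBIC))
cv2.imwrite(f'pics/{k}.png',np.hstack(ims))
E
python3 snap.py a; python3 - <<'E'
from go import *
show();to(at(ROUND,RY,.085)+frame(RY)[:,0]*.001,RY,24)
E
```

```text
{'t': 4.6167, 'eef_pos': [0.6029, -0.1696, 0.1927], 'orientation': [0.0645, 0.9753, -0.0151, 0.2109], 'contact_force': [0.125, 0.3876, -0.5852], 'gripper_width': 0.4638, 'finger_force': 61.3346}
t [-0.023 -0.001 -0.037] w [ 0.002   0.0043 -0.0012]
```

View pics/a.png

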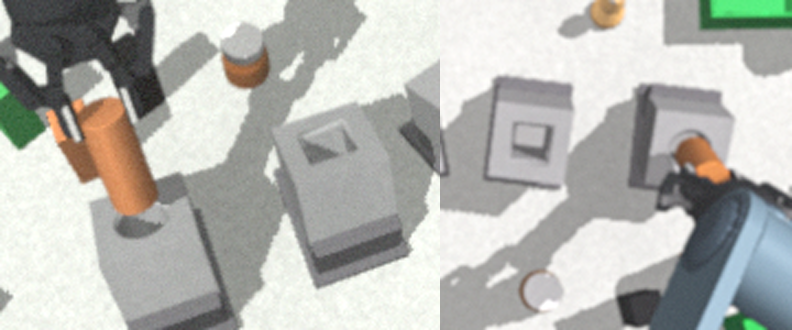

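The scene view (140,205) shows the blank's lower end just above the round mouth at (140,222), in line with it. I'll lower along the axis.

```bash
python3 - <<'E'
from go import *
for h in(.05,.025):to(at(ROUND,RY,h)+frame(RY)[:,0]*.001,RY,24)
E
```

```text
t [ 0.118 -0.02  -0.356] w [ 0.002   0.0043 -0.0012]
t [ 0.219 -0.034 -0.585] w [ 0.002   0.0043 -0.0012]
```

Call:
arm_command(
  rows=[
    {"tx": 0.02,"ty": -0.005,"tz": -0.13,"wx": 0.002,"wy": 0.004,"wz": 0,"jaw": -1},
    {"tx": 0.06,"ty": -0.01,"tz": -0.22,"wx": 0.002,"wy": 0.004,"wz": 0,"jaw": -1},
    {"tx": 0.09,"ty": -0.015,"tz": -0.29,"wx": 0.002,"wy": 0.004,"wz": 0,"jaw": -1},
    {"tx": 0.118,"ty": -0.02,"tz": -0.356,"wx": 0.002,"wy": 0.004,"wz": 0,"jaw": -1},
    {"tx": 0.118,"ty": -0.02,"tz": -0.356,"wx": 0.002,"wy": 0.004,"wz": 0,"jaw": -1},
    {"tx": 0.118,"ty": -0.02,"tz": -0.356,"wx": 0.002,"wy": 0.004,"wz": 0,"jaw": -1},
  ],
)

```text
t: 5.12
eef_pos: [0.6136, -0.1721, 0.1538]
orientation: [0.066, 0.976, -0.013, 0.206]
contact_force: [0.5, 0.1, -0.2]
gripper_width: 0.464
finger_force: 61.6
```

```bash
python3 - <<'E'
from go import *
show()
for h in(.05,.025):to(at(ROUND,RY,h)+frame(RY)[:,0]*.001,RY,24)
E
```

```text
{'t': 5.1167, 'eef_pos': [0.6136, -0.1721, 0.1538], 'orientation': [0.0658, 0.9763, -0.0129, 0.2057], 'contact_force': [0.5383, 0.112, -0.2128], 'gripper_width': 0.4644, 'finger_force': 61.6391}
t [0.012 0.005 0.033] w [-0.0015 -0.0021 -0.0001]
t [ 0.113 -0.009 -0.195] w [-0.0015 -0.0021 -0.0001]
```

Call:
arm_command(
  rows=[
    {"tx": 0.03,"ty": -0.003,"tz": -0.05,"wx": -0.001,"wy": -0.002,"wz": 0,"jaw": -1},
    {"tx": 0.06,"ty": -0.006,"tz": -0.1,"wx": -0.001,"wy": -0.002,"wz": 0,"jaw": -1},
    {"tx": 0.09,"ty": -0.008,"tz": -0.15,"wx": -0.001,"wy": -0.002,"wz": 0,"jaw": -1},
    {"tx": 0.113,"ty": -0.01,"tz": -0.195,"wx": -0.001,"wy": -0.002,"wz": 0,"jaw": -1},
    {"tx": 0.113,"ty": -0.01,"tz": -0.195,"wx": -0.001,"wy": -0.002,"wz": 0,"jaw": -1},
    {"tx": 0.113,"ty": -0.01,"tz": -0.195,"wx": -0.001,"wy": -0.002,"wz": 0,"jaw": -1},
  ],
)

```text
t: 5.62
eef_pos: [0.6249, -0.1731, 0.1346]
orientation: [0.066, 0.976, -0.014, 0.207]
contact_force: [0.1, -0.3, -1.1]
gripper_width: 0.462
finger_force: 61.7
```

```bash
python3 - <<'E'
from go import *
show()
for h in(.025,.09):to(at(ROUND,RY,h)+frame(RY)[:,0]*.001,RY,24)
E
```

```text
{'t': 5.6167, 'eef_pos': [0.6249, -0.1731, 0.1346], 'orientation': [0.0656, 0.976, -0.0137, 0.2074], 'contact_force': [0.1279, -0.3031, -1.0751], 'gripper_width': 0.4625, 'finger_force': 61.6718}
t [-0.     0.001 -0.004] w [-0.0003 -0.     -0.0002]
t [-0.262  0.037  0.59 ] w [-0.0003 -0.     -0.0002]
```

Call:
arm_command(
  rows=[
    {"tx": 0,"ty": 0,"tz": 0,"wx": 0,"wy": 0,"wz": 0,"jaw": 1},
    {"tx": 0,"ty": 0,"tz": 0,"wx": 0,"wy": 0,"wz": 0,"jaw": 1},
    {"tx": 0,"ty": 0,"tz": 0,"wx": 0,"wy": 0,"wz": 0,"jaw": 1},
    {"tx": 0,"ty": 0,"tz": 0,"wx": 0,"wy": 0,"wz": 0,"jaw": 1},
    {"tx": 0,"ty": 0,"tz": 0,"wx": 0,"wy": 0,"wz": 0,"jaw": 1},
    {"tx": 0,"ty": 0,"tz": 0,"wx": 0,"wy": 0,"wz": 0,"jaw": 1},
  ],
)

```text
t: 6.12
eef_pos: [0.6251, -0.1733, 0.1355]
orientation: [0.066, 0.976, -0.014, 0.208]
contact_force: [-0.1, 0.9, -0.5]
gripper_width: 1.005
finger_force: 0.0
```

Call:
arm_command(
  rows=[
    {"tx": -0.13,"ty": 0.02,"tz": 0.3,"wx": 0,"wy": 0,"wz": 0,"jaw": 1},
    {"tx": -0.26,"ty": 0.037,"tz": 0.59,"wx": 0,"wy": 0,"wz": 0,"jaw": 1},
    {"tx": -0.26,"ty": 0.037,"tz": 0.59,"wx": 0,"wy": 0,"wz": 0,"jaw": 1},
    {"tx": -0.26,"ty": 0.037,"tz": 0.59,"wx": 0,"wy": 0,"wz": 0,"jaw": -1},
    {"tx": -0.26,"ty": 0.037,"tz": 0.59,"wx": 0,"wy": 0,"wz": 0,"jaw": -1},
    {"tx": -0.26,"ty": 0.037,"tz": 0.59,"wx": 0,"wy": 0,"wz": 0,"jaw": -1},
    {"tx": -0.26,"ty": 0.037,"tz": 0.59,"wx": 0,"wy": 0,"wz": 0,"jaw": -1},
    {"tx": -0.26,"ty": 0.037,"tz": 0.59,"wx": 0,"wy": 0,"wz": 0,"jaw": -1},
    {"tx": -0.26,"ty": 0.037,"tz": 0.59,"wx": 0,"wy": 0,"wz": 0,"jaw": -1},
    {"tx": -0.26,"ty": 0.037,"tz": 0.59,"wx": 0,"wy": 0,"wz": 0,"jaw": -1},
    {"tx": -0.26,"ty": 0.037,"tz": 0.59,"wx": 0,"wy": 0,"wz": 0,"jaw": -1},
  ],
)

```text
t: 7.03
eef_pos: [0.599, -0.1695, 0.194]
orientation: [0.066, 0.976, -0.014, 0.208]
contact_force: [0.3, -0.8, -0.6]
gripper_width: 0.004
finger_force: 0.0
```

```bash
python3 snap.py b; python3 - <<'E'
from go import *
show()
for h in(.062,.05,.04,.03,.02):to(at(ROUND,RY,h),RY,24)
E
```

```text
{'t': 7.1333, 'eef_pos': [0.5991, -0.1695, 0.1942], 'orientation': [0.0656, 0.9759, -0.0139, 0.2079], 'contact_force': [0.3711, 0.5059, 0.4394], 'gripper_width': -0.001, 'finger_force': 0.0}
t [ 0.1   -0.013 -0.266] w [-0.      0.0006 -0.0001]
t [ 0.148 -0.019 -0.375] w [-0.      0.0006 -0.0001]
t [ 0.188 -0.025 -0.466] w [-0.      0.0006 -0.0001]
t [ 0.229 -0.03  -0.558] w [-0.      0.0006 -0.0001]
t [ 0.269 -0.036 -0.649] w [-0.      0.0006 -0.0001]
```

View pics/b.png

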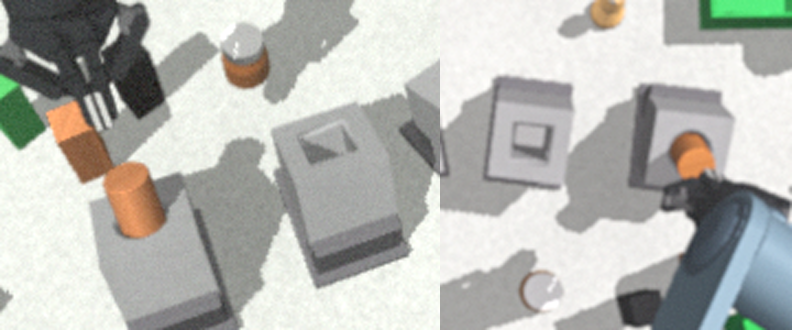

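The scene crop shows the round blank seated proud in its bore, with its top at (127,180) and the shut fingers above it. Now I'll press.

Call:
arm_command(
  rows=[
    {"tx": 0.05,"ty": -0.006,"tz": -0.13,"wx": 0,"wy": 0,"wz": 0,"jaw": -1},
    {"tx": 0.1,"ty": -0.013,"tz": -0.266,"wx": 0,"wy": 0,"wz": 0,"jaw": -1},
    {"tx": 0.116,"ty": -0.015,"tz": -0.3,"wx": 0,"wy": 0,"wz": 0,"jaw": -1},
    {"tx": 0.132,"ty": -0.017,"tz": -0.338,"wx": 0,"wy": 0,"wz": 0,"jaw": -1},
    {"tx": 0.148,"ty": -0.019,"tz": -0.375,"wx": 0,"wy": 0,"wz": 0,"jaw": -1},
    {"tx": 0.161,"ty": -0.021,"tz": -0.405,"wx": 0,"wy": 0,"wz": 0,"jaw": -1},
    {"tx": 0.175,"ty": -0.023,"tz": -0.436,"wx": 0,"wy": 0,"wz": 0,"jaw": -1},
    {"tx": 0.188,"ty": -0.025,"tz": -0.466,"wx": 0,"wy": 0,"wz": 0,"jaw": -1},
    {"tx": 0.188,"ty": -0.025,"tz": -0.466,"wx": 0,"wy": 0,"wz": 0,"jaw": -1},
  ],
)

```text
t: 7.88
eef_pos: [0.6178, -0.172, 0.1472]
orientation: [0.066, 0.976, -0.014, 0.208]
contact_force: [0.4, 0.1, -0.6]
gripper_width: -0.001
finger_force: 0.0
```

```bash
cat >> go.py <<'E'
def press(m,yaw):
    s=state();z=frame(yaw)[:,2];print('h %.4f axial force %.2f'%((s['eef_pos']-m)@z,s['contact_force']@z))
E
python3 - <<'E'
from go import *
show();press(ROUND,RY)
E
```

```text
{'t': 7.8833, 'eef_pos': [0.6178, -0.172, 0.1472], 'orientation': [0.0656, 0.9759, -0.0138, 0.2076], 'contact_force': [0.3588, 0.0751, -0.5973], 'gripper_width': -0.0011, 'finger_force': 0.0}
h 0.0397 axial force -0.69
```

```bash
python3 - <<'E'
from go import *
from vis import *
s=Cam('sceneb.pkl')
for h in(.03,.04,.05,.06):print(h,(s.proj(at(ROUND,RY,h))[0]-[120,180])*2.2)
m=(s.img[...,0]>s.img[...,2]*1.8)&(s.img[...,0]>60)
ys,xs=np.nonzero(m[250:295,160:205]);print(xs.min()+160,xs.max()+160,ys.min()+250,ys.max()+250)
E
```

```text
0.03 [131.9851427  195.03613341]
0.04 [128.72981761 186.93120597]
0.05 [125.43041264 178.70181164]
0.06 [122.08625532 170.34561861]
160 194 250 287
```

Call:
arm_command(
  rows=[
    {"tx": 0.008,"ty": -0.001,"tz": -0.018,"wx": 0,"wy": 0,"wz": 0,"jaw": -1},
    {"tx": 0.016,"ty": -0.002,"tz": -0.037,"wx": 0,"wy": 0,"wz": 0,"jaw": -1},
  ],
)

```text
t: 8.05
eef_pos: [0.6197, -0.1723, 0.1443]
orientation: [0.066, 0.976, -0.014, 0.208]
contact_force: [-0.2, -0.2, -0.5]
gripper_width: -0.0
finger_force: 0.0
```

```bash
python3 - <<'E'
from go import *
show();press(ROUND,RY)
E
```

```text
{'t': 8.05, 'eef_pos': [0.6197, -0.1723, 0.1443], 'orientation': [0.0655, 0.9758, -0.0141, 0.2082], 'contact_force': [-0.2251, -0.1509, -0.4924], 'gripper_width': -0.0002, 'finger_force': 0.0}
h 0.0363 axial force -0.37
```

```bash
python3 - <<'E'
from plant import read_camera
import cv2,pickle,numpy as np
o=[]
for n,(x0,y0,x1,y1) in(("scene",(140,200,240,310)),("top",(330,130,430,240))):
    c=read_camera(n);pickle.dump(c,open(n+'c.pkl','wb'))
    o.append(cv2.resize(cv2.convertScaleAbs(c['pixels'][y0:y1,x0:x1,::-1],alpha=1.8),None,fx=4,fy=4,interpolation=cv2.INTER_CUBIC))
cv2.imwrite('pics/c.png',np.hstack(o))
E
```

```text
(no output)
```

View pics/c.png

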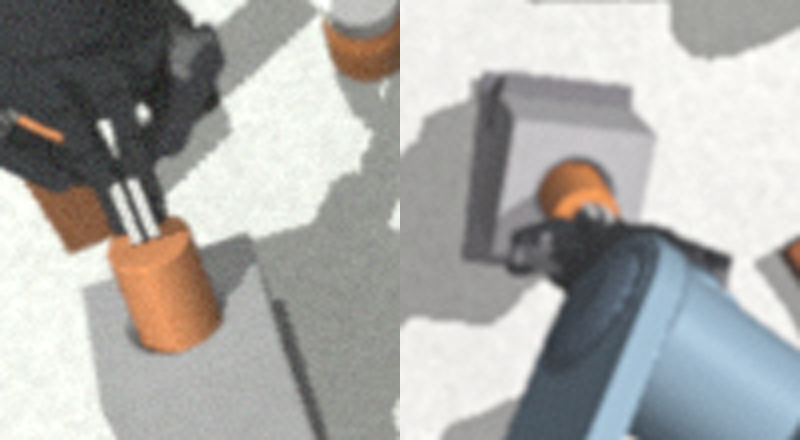

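```bash
python3 - <<'E'
from go import *
from vis import *
np.set_printoptions(precision=2,suppress=True)
for n,k in(('scene','b'),('scene','c'),('top','c')):
    s=Cam(n+k+'.pkl');P=np.array([.5991,-.1695,.1942] if k=='b' else [.6197,-.1723,.1443])
    z=frame(RY)[:,2];print(n,k,[s.proj(P+z*d)[0] for d in(0,.01,.0187)])
s=Cam('scenec.pkl')
q=[(s.proj(at(ROUND,RY,h))[0]-[140,200])*4 for h in(.03,.04,.05)];print('axis in crop c',q)
E
```

```text
scene b [array([170.85, 246.08]), array([169.24, 242.03]), array([167.83, 238.46])]
scene c [array([179.07, 266.47]), array([177.58, 262.75]), array([176.27, 259.46])]
top c [array([375.15, 181.66]), array([375.88, 182.8 ]), array([376.53, 183.81])]
axis in crop c [array([159.97, 274.61]), array([154.05, 259.87]), array([148.06, 244.91])]
```

Shown in the crop: the visible tips end at (148,242), just above the blank's top centre (150,247). The physical tip therefore sits about 15 mm behind the nominal TCP, and contact should come within about 3 mm. I'll continue pressing.

Call:
arm_command(
  rows=[
    {"tx": 0.008,"ty": -0.001,"tz": -0.018,"wx": 0,"wy": 0,"wz": 0,"jaw": -1},
    {"tx": 0.016,"ty": -0.002,"tz": -0.037,"wx": 0,"wy": 0,"wz": 0,"jaw": -1},
    {"tx": 0.024,"ty": -0.003,"tz": -0.055,"wx": 0,"wy": 0,"wz": 0,"jaw": -1},
  ],
)

```text
t: 8.4
eef_pos: [0.6219, -0.1725, 0.1384]
orientation: [0.066, 0.976, -0.014, 0.208]
contact_force: [-0.2, -0.0, -0.6]
gripper_width: 0.002
finger_force: 0.0
```

```bash
python3 - <<'E'
from go import *
show();press(ROUND,RY)
E
```

```text
{'t': 8.4, 'eef_pos': [0.6219, -0.1725, 0.1384], 'orientation': [0.0656, 0.9758, -0.0139, 0.208], 'contact_force': [-0.2125, -0.0298, -0.6318], 'gripper_width': 0.0015, 'finger_force': 0.0}
h 0.0300 axial force -0.49
```

Call:
arm_command(
  rows=[
    {"tx": 0.008,"ty": -0.001,"tz": -0.018,"wx": 0,"wy": 0,"wz": 0,"jaw": -1},
    {"tx": 0.016,"ty": -0.002,"tz": -0.037,"wx": 0,"wy": 0,"wz": 0,"jaw": -1},
    {"tx": 0.024,"ty": -0.003,"tz": -0.055,"wx": 0,"wy": 0,"wz": 0,"jaw": -1},
  ],
)

```text
t: 8.65
eef_pos: [0.6247, -0.1731, 0.1333]
orientation: [0.066, 0.976, -0.014, 0.208]
contact_force: [-1.6, 0.6, 5.9]
gripper_width: -0.002
finger_force: 3.2
```

```bash
python3 - <<'E'
from go import *
show();press(ROUND,RY)
E
```

```text
{'t': 8.65, 'eef_pos': [0.6247, -0.1731, 0.1333], 'orientation': [0.0656, 0.9757, -0.0141, 0.2085], 'contact_force': [-1.6226, 0.5785, 5.8949], 'gripper_width': -0.0021, 'finger_force': 3.2078}
h 0.0242 axial force 6.07
```

Contact. Pressing on.

Call:
arm_command(
  rows=[
    {"tx": 0.008,"ty": -0.001,"tz": -0.018,"wx": 0,"wy": 0,"wz": 0,"jaw": -1},
    {"tx": 0.016,"ty": -0.002,"tz": -0.037,"wx": 0,"wy": 0,"wz": 0,"jaw": -1},
  ],
)

```text
t: 8.82
eef_pos: [0.6275, -0.1739, 0.1315]
orientation: [0.066, 0.975, -0.015, 0.21]
contact_force: [-2.5, 0.3, 7.6]
gripper_width: 0.001
finger_force: 3.7
```

```bash
python3 - <<'E'
from go import *
show();press(ROUND,RY)
E
```

```text
{'t': 8.8167, 'eef_pos': [0.6275, -0.1739, 0.1315], 'orientation': [0.0656, 0.9754, -0.0148, 0.21], 'contact_force': [-2.4551, 0.3414, 7.6356], 'gripper_width': 0.0012, 'finger_force': 3.6626}
h 0.0214 axial force 7.98
```

Call:
arm_command(
  rows=[
    {"tx": 0.008,"ty": -0.001,"tz": -0.018,"wx": 0,"wy": 0,"wz": 0,"jaw": -1},
    {"tx": 0.016,"ty": -0.002,"tz": -0.037,"wx": 0,"wy": 0,"wz": 0,"jaw": -1},
    {"tx": 0.024,"ty": -0.003,"tz": -0.055,"wx": 0,"wy": 0,"wz": 0,"jaw": -1},
    {"tx": 0.032,"ty": -0.004,"tz": -0.073,"wx": 0,"wy": 0,"wz": 0,"jaw": -1},
  ],
)

```text
t: 9.15
eef_pos: [0.6307, -0.1743, 0.1244]
orientation: [0.066, 0.975, -0.015, 0.21]
contact_force: [-1.0, 0.7, 7.7]
gripper_width: -0.001
finger_force: 3.7
```

```bash
python3 - <<'E'
from go import *
show();press(ROUND,RY)
E
```

```text
{'t': 9.15, 'eef_pos': [0.6307, -0.1743, 0.1244], 'orientation': [0.0655, 0.9754, -0.0148, 0.2101], 'contact_force': [-0.9513, 0.7094, 7.7006], 'gripper_width': -0.0012, 'finger_force': 3.6807}
h 0.0135 axial force 7.46
```

Call:
arm_command(
  rows=[
    {"tx": 0.008,"ty": -0.001,"tz": -0.018,"wx": 0,"wy": 0,"wz": 0,"jaw": -1},
    {"tx": 0.016,"ty": -0.002,"tz": -0.037,"wx": 0,"wy": 0,"wz": 0,"jaw": -1},
    {"tx": 0.024,"ty": -0.003,"tz": -0.055,"wx": 0,"wy": 0,"wz": 0,"jaw": -1},
  ],
)

```text
t: 9.4
eef_pos: [0.6332, -0.1746, 0.1188]
orientation: [0.066, 0.975, -0.015, 0.21]
contact_force: [-1.4, -0.1, 8.4]
gripper_width: 0.003
finger_force: 3.7
```

```bash
python3 - <<'E'
from go import *
show();press(ROUND,RY)
E
```

```text
{'t': 9.4, 'eef_pos': [0.6332, -0.1746, 0.1188], 'orientation': [0.0655, 0.9754, -0.0148, 0.21], 'contact_force': [-1.3751, -0.101, 8.3845], 'gripper_width': 0.0035, 'finger_force': 3.6809}
h 0.0075 axial force 8.21
```

Call:
arm_command(
  rows=[
    {"tx": 0.008,"ty": -0.001,"tz": -0.018,"wx": 0,"wy": 0,"wz": 0,"jaw": -1},
    {"tx": 0.016,"ty": -0.002,"tz": -0.037,"wx": 0,"wy": 0,"wz": 0,"jaw": -1},
  ],
)

```text
t: 9.57
eef_pos: [0.6352, -0.175, 0.1159]
orientation: [0.066, 0.975, -0.015, 0.211]
contact_force: [-7.6, 2.0, 17.2]
gripper_width: 0.001
finger_force: 9.1
```

```bash
python3 - <<'E'
from go import *
show();press(ROUND,RY)
E
```

```text
{'t': 9.5667, 'eef_pos': [0.6352, -0.175, 0.1159], 'orientation': [0.0655, 0.9753, -0.015, 0.2106], 'contact_force': [-7.5566, 1.987, 17.1946], 'gripper_width': 0.0006, 'finger_force': 9.0611}
h 0.0040 axial force 18.86
```

Call:
arm_command(
  rows=[
    {"tx": 0.005,"ty": -0.001,"tz": -0.012,"wx": 0,"wy": 0,"wz": 0,"jaw": -1},
    {"tx": 0.005,"ty": -0.001,"tz": -0.012,"wx": 0,"wy": 0,"wz": 0,"jaw": -1},
    {"tx": 0.005,"ty": -0.001,"tz": -0.012,"wx": 0,"wy": 0,"wz": 0,"jaw": -1},
  ],
)

```text
t: 9.82
eef_pos: [0.636, -0.1753, 0.1161]
orientation: [0.065, 0.975, -0.015, 0.211]
contact_force: [-7.6, 2.3, 16.9]
gripper_width: -0.0
finger_force: 9.5
```

```bash
python3 - <<'E'
from go import *
show();press(ROUND,RY);to(at(ROUND,RY,.09),RY,24)
E
```

```text
{'t': 9.8167, 'eef_pos': [0.636, -0.1753, 0.1161], 'orientation': [0.0653, 0.9752, -0.0152, 0.2109], 'contact_force': [-7.6174, 2.3347, 16.8839], 'gripper_width': -0.0001, 'finger_force': 9.4532}
h 0.0038 axial force 18.62
t [-0.383  0.06   0.771] w [ 0.0019  0.0044 -0.0002]
```

Call:
arm_command(
  rows=[
    {"tx": 0.008,"ty": -0.001,"tz": -0.018,"wx": 0,"wy": 0,"wz": 0,"jaw": -1},
    {"tx": 0.008,"ty": -0.001,"tz": -0.018,"wx": 0,"wy": 0,"wz": 0,"jaw": -1},
    {"tx": 0.008,"ty": -0.001,"tz": -0.018,"wx": 0,"wy": 0,"wz": 0,"jaw": -1},
    {"tx": 0.008,"ty": -0.001,"tz": -0.018,"wx": 0,"wy": 0,"wz": 0,"jaw": -1},
  ],
)

```text
t: 10.15
eef_pos: [0.6371, -0.1756, 0.1155]
orientation: [0.065, 0.975, -0.015, 0.211]
contact_force: [-11.9, 3.4, 23.6]
gripper_width: 0.001
finger_force: 12.9
```

```bash
python3 - <<'E'
from go import *
show();press(ROUND,RY);to(at(ROUND,RY,.09),RY,24)
E
```

```text
{'t': 10.15, 'eef_pos': [0.6371, -0.1756, 0.1155], 'orientation': [0.0651, 0.9751, -0.0154, 0.2114], 'contact_force': [-11.9084, 3.3888, 23.6125], 'gripper_width': 0.0008, 'finger_force': 12.903}
h 0.0027 axial force 26.56
t [-0.394  0.063  0.777] w [ 0.0023  0.005  -0.0004]
```

Round blank home at 26 N. Retracting, opening, and going to the square blank.

Call:
arm_command(
  rows=[
    {"tx": -0.15,"ty": 0.02,"tz": 0.35,"wx": 0,"wy": 0,"wz": 0,"jaw": -1},
    {"tx": -0.3,"ty": 0.04,"tz": 0.7,"wx": 0,"wy": 0,"wz": 0,"jaw": -1},
    {"tx": -0.42,"ty": 0.06,"tz": 1,"wx": 0,"wy": 0.05,"wz": 0,"jaw": 1},
    {"tx": -0.42,"ty": 0.06,"tz": 1,"wx": 0,"wy": 0.1,"wz": 0,"jaw": 1},
    {"tx": -0.6,"ty": 0.06,"tz": 1,"wx": 0,"wy": 0.18,"wz": 0,"jaw": 1},
    {"tx": -0.6,"ty": 0.06,"tz": 1,"wx": 0,"wy": 0.26,"wz": 0,"jaw": 1},
  ],
)

```text
t: 10.65
eef_pos: [0.5729, -0.1685, 0.2119]
orientation: [0.062, 0.998, -0.028, 0.004]
contact_force: [0.6, -0.7, 0.2]
gripper_width: 0.561
finger_force: 0.0
```

```bash
python3 - <<'E'
from go import *
show();to([.498,-.2005,.15],-1.7)
E
```

```text
{'t': 10.65, 'eef_pos': [0.5729, -0.1685, 0.2119], 'orientation': [0.062, 0.9977, -0.028, 0.0044], 'contact_force': [0.6022, -0.6597, 0.1995], 'gripper_width': 0.5605, 'finger_force': 0.0}
t [-0.749 -0.32  -0.619] w [0.0357 0.0051 0.0602]
```

Call:
arm_command(
  rows=[
    {"tx": -0.3,"ty": -0.12,"tz": 0,"wx": 0.0357,"wy": 0.005,"wz": 0.06,"jaw": 1},
    {"tx": -0.6,"ty": -0.24,"tz": -0.2,"wx": 0.0357,"wy": 0.005,"wz": 0.06,"jaw": 1},
    {"tx": -0.75,"ty": -0.32,"tz": -0.5,"wx": 0.0357,"wy": 0.005,"wz": 0.06,"jaw": 1},
    {"tx": -0.75,"ty": -0.32,"tz": -0.62,"wx": 0.0357,"wy": 0.005,"wz": 0.06,"jaw": 1},
    {"tx": -0.75,"ty": -0.32,"tz": -0.62,"wx": 0.0357,"wy": 0.005,"wz": 0.06,"jaw": 1},
    {"tx": -0.75,"ty": -0.32,"tz": -0.62,"wx": 0.0357,"wy": 0.005,"wz": 0.06,"jaw": 1},
    {"tx": -0.75,"ty": -0.32,"tz": -0.62,"wx": 0.0357,"wy": 0.005,"wz": 0.06,"jaw": 1},
  ],
)

```text
t: 11.23
eef_pos: [0.5009, -0.2004, 0.1495]
orientation: [0.014, 1.0, 0.0, 0.003]
contact_force: [-0.2, -0.2, 0.1]
gripper_width: 1.003
finger_force: 0.0
```

```bash
python3 - <<'E'
from go import *
show();to([.498,-.2005,.045],-1.7)
E
```

```text
{'t': 11.2333, 'eef_pos': [0.5009, -0.2004, 0.1495], 'orientation': [0.014, 0.9999, 0.0005, 0.0033], 'contact_force': [-0.1528, -0.1783, 0.0921], 'gripper_width': 1.0031, 'finger_force': 0.0}
t [-2.900e-02 -1.000e-03 -1.045e+00] w [-0.0005  0.0042 -0.001 ]
```

Call:
arm_command(
  rows=[
    {"tx": -0.03,"ty": 0,"tz": -0.3,"wx": 0,"wy": 0.004,"wz": 0,"jaw": 1},
    {"tx": -0.03,"ty": 0,"tz": -0.6,"wx": 0,"wy": 0.004,"wz": 0,"jaw": 1},
    {"tx": -0.03,"ty": 0,"tz": -0.9,"wx": 0,"wy": 0.004,"wz": 0,"jaw": 1},
    {"tx": -0.03,"ty": 0,"tz": -1,"wx": 0,"wy": 0.004,"wz": 0,"jaw": 1},
    {"tx": -0.03,"ty": 0,"tz": -1,"wx": 0,"wy": 0.004,"wz": 0,"jaw": 1},
    {"tx": -0.03,"ty": 0,"tz": -1,"wx": 0,"wy": 0.004,"wz": 0,"jaw": 1},
  ],
)

```text
t: 11.73
eef_pos: [0.4977, -0.2005, 0.0493]
orientation: [0.014, 1.0, 0.001, -0.0]
contact_force: [-0.3, -0.4, 0.9]
gripper_width: 1.001
finger_force: 0.0
```

Call:
arm_command(
  grip_force=60,
  rows=[
    {"tx": 0,"ty": 0,"tz": 0,"wx": 0,"wy": 0,"wz": 0,"jaw": -1},
    {"tx": 0,"ty": 0,"tz": 0,"wx": 0,"wy": 0,"wz": 0,"jaw": -1},
    {"tx": 0,"ty": 0,"tz": 0,"wx": 0,"wy": 0,"wz": 0,"jaw": -1},
    {"tx": 0,"ty": 0,"tz": 0,"wx": 0,"wy": 0,"wz": 0,"jaw": -1},
    {"tx": 0,"ty": 0,"tz": 0,"wx": 0,"wy": 0,"wz": 0,"jaw": -1},
    {"tx": 0,"ty": 0,"tz": 0,"wx": 0,"wy": 0,"wz": 0,"jaw": -1},
    {"tx": 0,"ty": 0,"tz": 0,"wx": 0,"wy": 0,"wz": 0,"jaw": -1},
    {"tx": 0,"ty": 0,"tz": 0,"wx": 0,"wy": 0,"wz": 0,"jaw": -1},
  ],
)

```text
t: 12.4
eef_pos: [0.4974, -0.2007, 0.0493]
orientation: [0.014, 1.0, 0.001, 0.0]
contact_force: [-0.9, 1.6, 6.6]
gripper_width: 0.436
finger_force: 61.1
```

```bash
python3 - <<'E'
from go import *
show();to([.498,-.2005,.25],-1.7)
E
```

```text
{'t': 12.4, 'eef_pos': [0.4974, -0.2007, 0.0493], 'orientation': [0.0145, 0.9999, 0.0005, 0.0], 'contact_force': [-0.9047, 1.5781, 6.6418], 'gripper_width': 0.4358, 'finger_force': 61.0683}
t [6.000e-03 2.000e-03 2.007e+00] w [-0.0007  0.     -0.0005]
```

Call:
arm_command(
  rows=[
    {"tx": 0,"ty": 0,"tz": 0.4,"wx": 0,"wy": 0,"wz": 0,"jaw": -1},
    {"tx": 0,"ty": 0,"tz": 0.8,"wx": 0,"wy": 0,"wz": 0,"jaw": -1},
    {"tx": 0,"ty": 0,"tz": 1,"wx": 0,"wy": 0,"wz": 0,"jaw": -1},
    {"tx": 0,"ty": 0,"tz": 1,"wx": 0,"wy": 0,"wz": 0,"jaw": -1},
  ],
)

```text
t: 12.73
eef_pos: [0.4993, -0.2022, 0.1537]
orientation: [0.014, 1.0, -0.002, 0.003]
contact_force: [0.3, -1.1, 0.1]
gripper_width: 0.433
finger_force: 60.9
```

Call:
arm_command(
  rows=[
    {"tx": 0.1,"ty": 0.2,"tz": 0.4,"wx": 0,"wy": 0,"wz": 0,"jaw": -1},
    {"tx": 0.3,"ty": 0.6,"tz": 0.7,"wx": 0,"wy": 0,"wz": 0,"jaw": -1},
    {"tx": 0.5,"ty": 1,"tz": 1,"wx": 0,"wy": 0,"wz": 0,"jaw": -1},
    {"tx": 0.5,"ty": 1,"tz": 1,"wx": 0,"wy": 0,"wz": 0,"jaw": -1},
    {"tx": 0.5,"ty": 1,"tz": 1,"wx": 0,"wy": 0,"wz": 0,"jaw": -1},
  ],
)

```text
t: 13.15
eef_pos: [0.5489, -0.0973, 0.2509]
orientation: [0.012, 1.0, 0.001, 0.002]
contact_force: [0.2, -0.3, -0.6]
gripper_width: 0.43
finger_force: 60.9
```

```bash
python3 - <<'E'
from go import *
show();to(at(SQ,SY,.10),SY,24)
E
```

```text
{'t': 13.15, 'eef_pos': [0.5489, -0.0973, 0.2509], 'orientation': [0.0122, 0.9999, 0.0008, 0.0017], 'contact_force': [0.1716, -0.2953, -0.6065], 'gripper_width': 0.4301, 'finger_force': 60.9293}
t [ 0.563  1.122 -0.495] w [-0.0218 -0.2638 -0.0681]
```

Call:
arm_command(
  rows=[
    {"tx": 0.2,"ty": 0.35,"tz": 0,"wx": 0,"wy": -0.06,"wz": -0.02,"jaw": -1},
    {"tx": 0.4,"ty": 0.7,"tz": 0,"wx": -0.01,"wy": -0.13,"wz": -0.04,"jaw": -1},
    {"tx": 0.56,"ty": 1,"tz": 0,"wx": -0.02,"wy": -0.2,"wz": -0.068,"jaw": -1},
    {"tx": 0.56,"ty": 1,"tz": 0,"wx": -0.022,"wy": -0.264,"wz": -0.068,"jaw": -1},
    {"tx": 0.56,"ty": 1,"tz": -0.25,"wx": -0.022,"wy": -0.264,"wz": -0.068,"jaw": -1},
    {"tx": 0.56,"ty": 1,"tz": -0.25,"wx": -0.022,"wy": -0.264,"wz": -0.068,"jaw": -1},
    {"tx": 0.56,"ty": 1,"tz": -0.25,"wx": -0.022,"wy": -0.264,"wz": -0.068,"jaw": -1},
  ],
)

```text
t: 13.73
eef_pos: [0.6003, -0.0002, 0.2193]
orientation: [0.067, 0.977, -0.013, 0.202]
contact_force: [0.2, -0.9, -1.1]
gripper_width: 0.434
finger_force: 61.1
```

```bash
python3 - <<'E'
from go import *
show();to(at(SQ,SY,.074),SY,24)
E
```

```text
{'t': 13.7333, 'eef_pos': [0.6003, -0.0002, 0.2193], 'orientation': [0.0671, 0.977, -0.0128, 0.2018], 'contact_force': [0.1815, -0.9171, -1.1239], 'gripper_width': 0.4336, 'finger_force': 61.0751}
t [ 0.153  0.137 -0.417] w [-0.0023 -0.0072  0.0026]
```

Call:
arm_command(
  rows=[
    {"tx": 0.15,"ty": 0.137,"tz": -0.2,"wx": -0.002,"wy": -0.007,"wz": 0.003,"jaw": -1},
    {"tx": 0.153,"ty": 0.137,"tz": -0.417,"wx": -0.002,"wy": -0.007,"wz": 0.003,"jaw": -1},
    {"tx": 0.153,"ty": 0.137,"tz": -0.417,"wx": -0.002,"wy": -0.007,"wz": 0.003,"jaw": -1},
    {"tx": 0.153,"ty": 0.137,"tz": -0.417,"wx": -0.002,"wy": -0.007,"wz": 0.003,"jaw": -1},
    {"tx": 0.153,"ty": 0.137,"tz": -0.417,"wx": -0.002,"wy": -0.007,"wz": 0.003,"jaw": -1},
  ],
)

```text
t: 14.15
eef_pos: [0.6186, 0.0127, 0.1827]
orientation: [0.065, 0.975, -0.014, 0.211]
contact_force: [0.3, 0.9, -1.1]
gripper_width: 0.438
finger_force: 61.0
```

```bash
python3 - <<'E'
from go import *
show()
for h in (.074,.054,.037,.014):to(at(SQ,SY,h),SY,24)
E
```

```text
{'t': 14.15, 'eef_pos': [0.6186, 0.0127, 0.1827], 'orientation': [0.0647, 0.9752, -0.014, 0.2113], 'contact_force': [0.3367, 0.8735, -1.0665], 'gripper_width': 0.4383, 'finger_force': 61.0401}
t [-0.029  0.008 -0.051] w [ 0.0006  0.0049 -0.0001]
t [ 0.051 -0.003 -0.233] w [ 0.0006  0.0049 -0.0001]
t [ 0.12  -0.012 -0.389] w [ 0.0006  0.0049 -0.0001]
t [ 0.213 -0.025 -0.599] w [ 0.0006  0.0049 -0.0001]
```

Call:
arm_command(
  rows=[
    {"tx": -0.029,"ty": 0.008,"tz": -0.051,"wx": 0.0006,"wy": 0.005,"wz": 0,"jaw": -1},
    {"tx": -0.029,"ty": 0.008,"tz": -0.051,"wx": 0.0006,"wy": 0.005,"wz": 0,"jaw": -1},
    {"tx": 0.01,"ty": 0.003,"tz": -0.14,"wx": 0.0006,"wy": 0.005,"wz": 0,"jaw": -1},
    {"tx": 0.051,"ty": -0.003,"tz": -0.233,"wx": 0.0006,"wy": 0.005,"wz": 0,"jaw": -1},
    {"tx": 0.075,"ty": -0.006,"tz": -0.285,"wx": 0.0006,"wy": 0.005,"wz": 0,"jaw": -1},
    {"tx": 0.098,"ty": -0.009,"tz": -0.34,"wx": 0.0006,"wy": 0.005,"wz": 0,"jaw": -1},
    {"tx": 0.12,"ty": -0.012,"tz": -0.389,"wx": 0.0006,"wy": 0.005,"wz": 0,"jaw": -1},
    {"tx": 0.12,"ty": -0.012,"tz": -0.389,"wx": 0.0006,"wy": 0.005,"wz": 0,"jaw": -1},
  ],
)

```text
t: 14.82
eef_pos: [0.6292, 0.0124, 0.1404]
orientation: [0.064, 0.976, -0.013, 0.205]
contact_force: [-1.3, 0.8, -1.0]
gripper_width: 0.431
finger_force: 61.1
```

```bash
python3 - <<'E'
from go import *
show();press(SQ,SY)
for h in (.037,.014):to(at(SQ,SY,h),SY,24)
E
```

```text
{'t': 14.8167, 'eef_pos': [0.6292, 0.0124, 0.1404], 'orientation': [0.0644, 0.9765, -0.0134, 0.2054], 'contact_force': [-1.2865, 0.7707, -1.0078], 'gripper_width': 0.4313, 'finger_force': 61.0729}
h 0.0345 axial force -0.36
t [ 0.014 -0.009  0.034] w [-0.0006 -0.0027 -0.0006]
t [ 0.107 -0.021 -0.176] w [-0.0006 -0.0027 -0.0006]
```

Call:
arm_command(
  rows=[
    {"tx": 0.03,"ty": -0.012,"tz": -0.03,"wx": 0,"wy": -0.003,"wz": 0,"jaw": -1},
    {"tx": 0.055,"ty": -0.014,"tz": -0.07,"wx": 0,"wy": -0.003,"wz": 0,"jaw": -1},
    {"tx": 0.08,"ty": -0.017,"tz": -0.12,"wx": 0,"wy": -0.003,"wz": 0,"jaw": -1},
    {"tx": 0.107,"ty": -0.02,"tz": -0.176,"wx": 0,"wy": -0.003,"wz": 0,"jaw": -1},
    {"tx": 0.107,"ty": -0.02,"tz": -0.176,"wx": 0,"wy": -0.003,"wz": 0,"jaw": -1},
    {"tx": 0.107,"ty": -0.02,"tz": -0.176,"wx": 0,"wy": -0.003,"wz": 0,"jaw": -1},
  ],
)

```text
t: 15.32
eef_pos: [0.6398, 0.0104, 0.1234]
orientation: [0.064, 0.976, -0.013, 0.208]
contact_force: [-2.2, -0.1, -3.3]
gripper_width: 0.434
finger_force: 61.1
```

```bash
python3 - <<'E'
from go import *
show();press(SQ,SY)
E
```

```text
{'t': 15.3167, 'eef_pos': [0.6398, 0.0104, 0.1234], 'orientation': [0.0644, 0.9759, -0.0133, 0.2079], 'contact_force': [-2.1695, -0.1483, -3.268], 'gripper_width': 0.4344, 'finger_force': 61.0601}
h 0.0146 axial force -2.12
```

Call:
arm_command(
  rows=[
    {"tx": 0,"ty": 0,"tz": 0,"wx": 0,"wy": 0,"wz": 0,"jaw": 1},
    {"tx": 0,"ty": 0,"tz": 0,"wx": 0,"wy": 0,"wz": 0,"jaw": 1},
    {"tx": 0,"ty": 0,"tz": 0,"wx": 0,"wy": 0,"wz": 0,"jaw": 1},
    {"tx": 0,"ty": 0,"tz": 0,"wx": 0,"wy": 0,"wz": 0,"jaw": 1},
    {"tx": 0,"ty": 0,"tz": 0,"wx": 0,"wy": 0,"wz": 0,"jaw": 1},
    {"tx": 0,"ty": 0,"tz": 0,"wx": 0,"wy": 0,"wz": 0,"jaw": 1},
    {"tx": -0.1,"ty": 0.013,"tz": 0.23,"wx": 0,"wy": 0,"wz": 0,"jaw": 1},
    {"tx": -0.2,"ty": 0.027,"tz": 0.46,"wx": 0,"wy": 0,"wz": 0,"jaw": 1},
    {"tx": -0.3,"ty": 0.04,"tz": 0.69,"wx": 0,"wy": 0,"wz": 0,"jaw": 1},
    {"tx": -0.3,"ty": 0.04,"tz": 0.69,"wx": 0,"wy": 0,"wz": 0,"jaw": 1},
    {"tx": -0.3,"ty": 0.04,"tz": 0.69,"wx": 0,"wy": 0,"wz": 0,"jaw": -1},
    {"tx": -0.3,"ty": 0.04,"tz": 0.69,"wx": 0,"wy": 0,"wz": 0,"jaw": -1},
    {"tx": -0.3,"ty": 0.04,"tz": 0.69,"wx": 0,"wy": 0,"wz": 0,"jaw": -1},
    {"tx": -0.3,"ty": 0.04,"tz": 0.69,"wx": 0,"wy": 0,"wz": 0,"jaw": -1},
    {"tx": -0.3,"ty": 0.04,"tz": 0.69,"wx": 0,"wy": 0,"wz": 0,"jaw": -1},
    {"tx": -0.3,"ty": 0.04,"tz": 0.69,"wx": 0,"wy": 0,"wz": 0,"jaw": -1},
    {"tx": -0.3,"ty": 0.04,"tz": 0.69,"wx": 0,"wy": 0,"wz": 0,"jaw": -1},
    {"tx": -0.3,"ty": 0.04,"tz": 0.69,"wx": 0,"wy": 0,"wz": 0,"jaw": -1},
  ],
)

```text
t: 16.82
eef_pos: [0.6103, 0.0143, 0.1933]
orientation: [0.064, 0.976, -0.013, 0.209]
contact_force: [-0.8, -0.7, -0.4]
gripper_width: 0.002
finger_force: 0.0
```

```bash
python3 - <<'E'
from go import *
from plant import read_camera
import cv2,pickle
show();press(SQ,SY)
for h in (.06,.045,.030):to(at(SQ,SY,h),SY,24)
o=[]
for n,(x0,y0,x1,y1) in(("scene",(150,200,310,330)),("top",(270,110,400,240))):
    c=read_camera(n);pickle.dump(c,open(n+'d.pkl','wb'))
    o.append(cv2.resize(cv2.convertScaleAbs(c['pixels'][y0:y1,x0:x1,::-1],alpha=1.8),None,fx=2.7,fy=2.7,interpolation=cv2.INTER_CUBIC))
cv2.imwrite('pics/d.png',np.hstack(o))
E
```

```text
{'t': 16.8167, 'eef_pos': [0.6103, 0.0143, 0.1933], 'orientation': [0.0644, 0.9758, -0.0133, 0.2087], 'contact_force': [-0.8415, -0.665, -0.41], 'gripper_width': 0.0021, 'finger_force': 0.0}
h 0.0906 axial force -0.07
t [ 0.11  -0.016 -0.285] w [-0.0004  0.0016 -0.0006]
t [ 0.171 -0.024 -0.422] w [-0.0004  0.0016 -0.0006]
t [ 0.231 -0.032 -0.559] w [-0.0004  0.0016 -0.0006]
```

View pics/d.png

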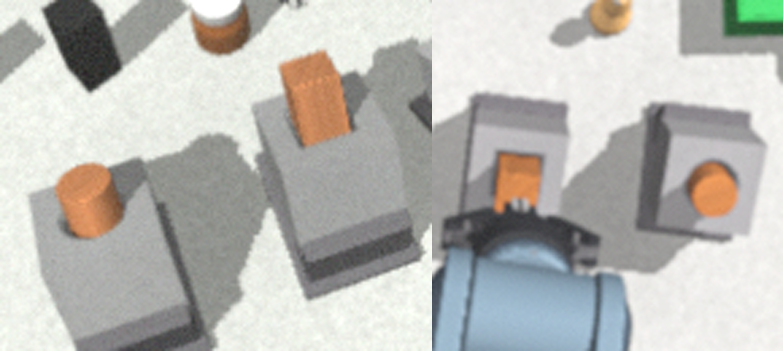

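The picture shows the round blank home at (90,200) and the square blank proud in its bore at (320,100). Now to press the square.

Call:
arm_command(
  rows=[
    {"tx": 0.055,"ty": -0.008,"tz": -0.14,"wx": 0,"wy": 0.001,"wz": 0,"jaw": -1},
    {"tx": 0.11,"ty": -0.016,"tz": -0.285,"wx": 0,"wy": 0.001,"wz": 0,"jaw": -1},
    {"tx": 0.14,"ty": -0.02,"tz": -0.355,"wx": 0,"wy": 0.001,"wz": 0,"jaw": -1},
    {"tx": 0.171,"ty": -0.024,"tz": -0.422,"wx": 0,"wy": 0.001,"wz": 0,"jaw": -1},
    {"tx": 0.18,"ty": -0.025,"tz": -0.44,"wx": 0,"wy": 0.001,"wz": 0,"jaw": -1},
    {"tx": 0.188,"ty": -0.026,"tz": -0.459,"wx": 0,"wy": 0.001,"wz": 0,"jaw": -1},
    {"tx": 0.196,"ty": -0.027,"tz": -0.477,"wx": 0,"wy": 0.001,"wz": 0,"jaw": -1},
    {"tx": 0.204,"ty": -0.028,"tz": -0.495,"wx": 0,"wy": 0.001,"wz": 0,"jaw": -1},
  ],
)

```text
t: 17.58
eef_pos: [0.6312, 0.0115, 0.1447]
orientation: [0.064, 0.976, -0.013, 0.209]
contact_force: [-0.5, -0.3, -0.8]
gripper_width: 0.002
finger_force: 0.0
```

```bash
python3 - <<'E'
from go import *
show();press(SQ,SY)
E
```

```text
{'t': 17.5833, 'eef_pos': [0.6312, 0.0115, 0.1447], 'orientation': [0.0643, 0.9758, -0.0134, 0.2087], 'contact_force': [-0.5349, -0.3287, -0.8057], 'gripper_width': 0.0016, 'finger_force': 0.0}
h 0.0376 axial force -0.54
```

Call:
arm_command(
  rows=[
    {"tx": 0.008,"ty": -0.001,"tz": -0.018,"wx": 0,"wy": 0,"wz": 0,"jaw": -1},
    {"tx": 0.016,"ty": -0.002,"tz": -0.037,"wx": 0,"wy": 0,"wz": 0,"jaw": -1},
    {"tx": 0.024,"ty": -0.003,"tz": -0.055,"wx": 0,"wy": 0,"wz": 0,"jaw": -1},
    {"tx": 0.032,"ty": -0.004,"tz": -0.073,"wx": 0,"wy": 0,"wz": 0,"jaw": -1},
  ],
)

```text
t: 17.92
eef_pos: [0.6341, 0.0112, 0.1368]
orientation: [0.064, 0.976, -0.013, 0.208]
contact_force: [0.2, 0.1, 0.6]
gripper_width: -0.003
finger_force: 0.0
```

```bash
python3 - <<'E'
from go import *
show();press(SQ,SY)
E
```

```text
{'t': 17.9167, 'eef_pos': [0.6341, 0.0112, 0.1368], 'orientation': [0.0644, 0.9759, -0.0134, 0.2082], 'contact_force': [0.2243, 0.0794, 0.592], 'gripper_width': -0.0027, 'finger_force': 0.0}
h 0.0291 axial force 0.45
```

Call:
arm_command(
  rows=[
    {"tx": 0.008,"ty": -0.001,"tz": -0.018,"wx": 0,"wy": 0,"wz": 0,"jaw": -1},
    {"tx": 0.016,"ty": -0.002,"tz": -0.037,"wx": 0,"wy": 0,"wz": 0,"jaw": -1},
    {"tx": 0.024,"ty": -0.003,"tz": -0.055,"wx": 0,"wy": 0,"wz": 0,"jaw": -1},
    {"tx": 0.032,"ty": -0.004,"tz": -0.073,"wx": 0,"wy": 0,"wz": 0,"jaw": -1},
  ],
)

```text
t: 18.25
eef_pos: [0.639, 0.0105, 0.1316]
orientation: [0.064, 0.975, -0.014, 0.21]
contact_force: [-2.1, 0.8, 8.2]
gripper_width: 0.0
finger_force: 3.5
```

```bash
python3 - <<'E'
from go import *
show();press(SQ,SY)
E
```

```text
{'t': 18.25, 'eef_pos': [0.639, 0.0105, 0.1316], 'orientation': [0.0643, 0.9754, -0.0136, 0.2104], 'contact_force': [-2.1251, 0.8488, 8.2187], 'gripper_width': 0.0001, 'finger_force': 3.5143}
h 0.0224 axial force 8.41
```

Call:
arm_command(
  rows=[
    {"tx": 0.008,"ty": -0.001,"tz": -0.018,"wx": 0,"wy": 0,"wz": 0,"jaw": -1},
    {"tx": 0.016,"ty": -0.002,"tz": -0.037,"wx": 0,"wy": 0,"wz": 0,"jaw": -1},
    {"tx": 0.024,"ty": -0.003,"tz": -0.055,"wx": 0,"wy": 0,"wz": 0,"jaw": -1},
    {"tx": 0.032,"ty": -0.004,"tz": -0.073,"wx": 0,"wy": 0,"wz": 0,"jaw": -1},
    {"tx": 0.04,"ty": -0.005,"tz": -0.091,"wx": 0,"wy": 0,"wz": 0,"jaw": -1},
  ],
)

```text
t: 18.67
eef_pos: [0.6434, 0.0099, 0.1231]
orientation: [0.064, 0.975, -0.014, 0.211]
contact_force: [-2.0, 0.3, 7.1]
gripper_width: 0.004
finger_force: 3.6
```

```bash
python3 - <<'E'
from go import *
show();press(SQ,SY)
E
```

```text
{'t': 18.6667, 'eef_pos': [0.6434, 0.0099, 0.1231], 'orientation': [0.0643, 0.9753, -0.0137, 0.2109], 'contact_force': [-1.9881, 0.2942, 7.0793], 'gripper_width': 0.0041, 'finger_force': 3.6115}
h 0.0128 axial force 7.28
```

Call:
arm_command(
  rows=[
    {"tx": 0.008,"ty": -0.001,"tz": -0.018,"wx": 0,"wy": 0,"wz": 0,"jaw": -1},
    {"tx": 0.016,"ty": -0.002,"tz": -0.037,"wx": 0,"wy": 0,"wz": 0,"jaw": -1},
    {"tx": 0.024,"ty": -0.003,"tz": -0.055,"wx": 0,"wy": 0,"wz": 0,"jaw": -1},
    {"tx": 0.032,"ty": -0.004,"tz": -0.073,"wx": 0,"wy": 0,"wz": 0,"jaw": -1},
  ],
)

```text
t: 19.0
eef_pos: [0.6469, 0.0094, 0.1162]
orientation: [0.064, 0.975, -0.014, 0.211]
contact_force: [-4.1, 0.7, 14.1]
gripper_width: 0.003
finger_force: 7.1
```

```bash
python3 - <<'E'
from go import *
show();press(SQ,SY)
E
```

```text
{'t': 19.0, 'eef_pos': [0.6469, 0.0094, 0.1162], 'orientation': [0.0643, 0.9752, -0.0138, 0.2113], 'contact_force': [-4.0824, 0.7138, 14.0848], 'gripper_width': 0.0029, 'finger_force': 7.1053}
h 0.0051 axial force 14.55
```

Call:
arm_command(
  rows=[
    {"tx": 0.008,"ty": -0.001,"tz": -0.018,"wx": 0,"wy": 0,"wz": 0,"jaw": -1},
    {"tx": 0.016,"ty": -0.002,"tz": -0.037,"wx": 0,"wy": 0,"wz": 0,"jaw": -1},
    {"tx": 0.016,"ty": -0.002,"tz": -0.037,"wx": 0,"wy": 0,"wz": 0,"jaw": -1},
    {"tx": 0.016,"ty": -0.002,"tz": -0.037,"wx": 0,"wy": 0,"wz": 0,"jaw": -1},
  ],
)

```text
t: 19.33
eef_pos: [0.6497, 0.0092, 0.1155]
orientation: [0.064, 0.975, -0.014, 0.213]
contact_force: [-10.4, 1.4, 22.1]
gripper_width: -0.001
finger_force: 12.6
```

```bash
python3 - <<'E'
from go import *
show();press(SQ,SY)
E
```

```text
{'t': 19.3333, 'eef_pos': [0.6497, 0.0092, 0.1155], 'orientation': [0.064, 0.9749, -0.0139, 0.2126], 'contact_force': [-10.4251, 1.4217, 22.1159], 'gripper_width': -0.0009, 'finger_force': 12.5922}
h 0.0033 axial force 24.48
```

Home at 24 N. Retracting clear, then a numeric check of both protrusions.

Call:
arm_command(
  rows=[
    {"tx": -0.15,"ty": 0.02,"tz": 0.35,"wx": 0,"wy": 0,"wz": 0,"jaw": -1},
    {"tx": -0.3,"ty": 0.04,"tz": 0.7,"wx": 0,"wy": 0,"wz": 0,"jaw": -1},
    {"tx": -0.44,"ty": 0.06,"tz": 1,"wx": 0,"wy": 0,"wz": 0,"jaw": -1},
    {"tx": -0.7,"ty": 0.06,"tz": 1,"wx": 0,"wy": 0,"wz": 0,"jaw": -1},
    {"tx": -1,"ty": 0.06,"tz": 1,"wx": 0,"wy": 0,"wz": 0,"jaw": -1},
    {"tx": -1,"ty": 0.06,"tz": 1,"wx": 0,"wy": 0,"wz": 0,"jaw": -1},
    {"tx": -1,"ty": 0.06,"tz": 1,"wx": 0,"wy": 0,"wz": 0,"jaw": -1},
  ],
)

```text
t: 19.92
eef_pos: [0.545, 0.0158, 0.2093]
orientation: [0.064, 0.976, -0.013, 0.208]
contact_force: [1.0, 0.2, 0.8]
gripper_width: 0.003
finger_force: 0.0
```

```bash
python3 - <<'E'
from go import *
from vis import *
from plant import read_camera
show();np.set_printoptions(precision=1,suppress=True)
c=read_camera('scene');pickle.dump(c,open('scenee.pkl','wb'));s=Cam('scenee.pkl')
i=s.img.astype(int);m=((i[...,0]>i[...,2]*1.7)&(i[...,0]>50)).astype(np.uint8)
n,_,st,_=cv2.connectedComponentsWithStats(m)
print('brown blobs x y w h area',[r.tolist() for r in st[1:] if r[4]>150 and 150<r[0]<320 and r[1]>200])
for nm,M,y,hw,rnd in(('round',ROUND,RY,.021,1),('square',SQ,SY,.019,0)):
    F=frame(y);th=np.linspace(0,2*np.pi,40)
    sh=np.c_[np.cos(th),np.sin(th)]*hw if rnd else np.array([[1,1],[1,-1],[-1,-1],[-1,1]])*hw
    for h in(.03,.046):print(nm,h,s.proj([M+F@[a,b,z] for a,b in sh for z in(0,h)]).min(0),s.proj([M+F@[a,b,z] for a,b in sh for z in(0,h)]).max(0))
E
```

```text
{'t': 19.9167, 'eef_pos': [0.545, 0.0158, 0.2093], 'orientation': [0.0644, 0.9758, -0.0134, 0.2084], 'contact_force': [0.9682, 0.1993, 0.7731], 'gripper_width': 0.0032, 'finger_force': 0.0}
brown blobs x y w h area [[222, 204, 19, 16, 155], [256, 226, 24, 28, 449], [171, 261, 24, 27, 480], [255, 350, 20, 21, 238]]
round 0.03 [169.6 261.2] [194.6 287.2]
round 0.046 [167.  255.3] [194.6 287.2]
square 0.03 [254.5 225.7] [279.8 253.2]
square 0.046 [253.  219.7] [279.8 253.2]
```

Both blanks stand 30 mm out: their blob tops at rows 261 and 226 match the fully home prediction. Handing in.

```bash
python3 -c "
from plant import job_done
print(job_done())"
```

```text
the job is handed in; nothing more can be done
None
```

Both blanks are home in their own bores, pressed to about 27 N (round) and 24 N (square), and 30 mm stands out of each face in the last picture; the arm is clear and the job is handed in at about 20 s, with no verdict returned.

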